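# Pack the courier stack of blood-tube racks

### The arm

A 6-joint arm with a two-finger parallel gripper is mounted at the origin on the work surface. World frame = base frame: x ahead of the robot, y to its left, z up, the work surface at z = 0. Lengths are in mm, angles in degrees, forces in N, time in s.
With the tool pointing down it reaches from about 300 to 850 mm from the base axis. Payload 4.2 kg.
Tool frame: the origin (TCP) lies midway between the tips of the shut fingers; the grasp point (between the pads) lies 19 mm behind it; x points along the fingers, y is the direction in which the jaws open and shut, and the axes are right-handed (so a half turn about x gives the same grasp; the last joint's range is limited). The gripper opens to 91 mm and grips with 3 to 60 N. Pads are 32 mm wide; open, the fingers measure 118 mm over their backs; the gripper's body (76 mm by 178 mm) begins 60 mm behind the grasp point.
Start: joints at [67.323, 18.312, 89.639, -0, 72.044, -1.146], TCP at [211.039, 534.891, 188.576] pointing down, gripper open.
Joint ranges: [-177.97, 177.97], [-48.28, 115.42], [12.27, 149.76], [-77.06, 257.06], [2.81, 150.46], [-146.56, 146.56]. Speed limits (degrees/s): [147.25, 147.25, 180, 180, 180, 180].

### API

Orientations are given as [roll, pitch, yaw] about the fixed x, y, z axes, in that order (R = Rz(yaw) Ry(pitch) Rx(roll)).
In Python, from workcell import env gives the robot as it stands.
- The arm moves only by the shell command python3 -m handwheel 'ROWS' [FORCE]. ROWS is text: rows parted by semicolons, each of 7 numbers parted by spaces: the turn, a rotation vector about the tool's x, y, z in degrees, then the shift along the tool's x, y, z in m, then the finger opening in m, from 0 to 0.0912. In form: rx ry rz x y z grip; .... A call has 1 to 12 rows; each row is the pose to reach, as a shift and turn from the pose commanded when the call began, along the tool's axes at that moment; what a row does not reach only later rows make up. A row lasts 1/12 s, in which the tool goes at most 41.7 mm and 7.16 degrees, less where a joint would pass 70% of its speed; a pose out of reach is approached as far as the arm can. A call with a gripper value outside its range is refused whole. The fingers move at their own pace and stop on an object; FORCE is the grip in N (left out, the last holds). Time passes only in rows, so rows that repeat a pose let the fingers close. It gives the time, the measured TCP pose, the force and the opening at its end, in the units of the state.
- env.state(): the state, without advancing time (a new reading comes with each control period).
- env.grab_frame(name): name is "scene" or "top" or "wrist"; returns the picture (384x512x3 uint8, red, green, blue); there is no depth.
- env.get_calibration(name): a dict with "mtx" (3x3 intrinsics, pixels), "T" (4x4, takes a point from camera to world coordinates); the wrist camera has in their place "hand_eye" (4x4, takes a point from camera to tool coordinates, whose origin is the TCP and whose axes are the tool frame's). Camera axes: x right, y up, looking along -z (the intrinsics and any distortion apply to the point x, -y, -z); pixel columns grow to the right and rows downward; lengths in mm; the calibration is good to about 2 mm. A picture is of the moment at which its call begins: read the wrist's pose just before it. get_calibration takes no time and is no camera call.
- env.job_done(): hands the job in, once; it reports no verdict.
The state is a dict: "time_s": time; "qpos": joint angles; "qvel": joint speeds; "effort": joint torques, N m; "ee_pos": TCP position; "ee_rot": TCP orientation; "force": force on the tool from outside, world axes, zero at the start; "torque": the same for the moment, N m; "gripper_width": finger opening in mm.
Only numpy, scipy, OpenCV 4.12 (cv2) and the standard library are available. Lean on these libraries where they do the work, as an engineer would, in place of code of your own. Each camera call takes 0.05 s, during which the arm holds its last target. There are 200 camera calls.

### The job

Throw the red toggle clamp on the tube mixer over to release the red-capped rack, and leave the clamp open. Then build the courier stack on the yellow carrier base: the red-capped rack at the bottom, the blue-capped rack on it, the purple-capped rack on that, and the green cover on top, placed in that order, each nested fully down into the one below. Keep the racks upright, do not pull the red rack from under the closed clamp, and let go of everything at the end.

Things in the scene. Friction and masses are not known exactly. Their poses are not given: they have to be found in the camera images.
- carrier: Yellow courier base with dark recess, fixed. Origin: centre of underside, x along its length, z up. Flange 124 x 76 x 4 mm; on it a wall block 104 x 56 mm, rim 16 mm up, round a recess 92 x 44 mm, 9 mm deep. A rack's foot (5 mm play each way) drops in and its shell rests on the rim: rack underside 10 mm above the carrier's, long sides parallel.
- mixer: Cream tube mixer, fixed: housing x -76 to 124, y -50 to 50 mm, 42 mm high. Origin on the table under the middle of its aluminium seat; x points from seat to clamp bracket, z up. Seat top 50 mm up; the red-capped rack stands on it along x, loose between end lips (at x -59 and 59, 62 mm high), long sides free. Clamp hinge at x = 85 mm, 94 mm up, axis along y.
- clamp (a joint): Toggle clamp, rad. 0: clamped, steel arm level from the hinge 62 mm towards mixer -x, its 52 mm wide pad just over the rack's rim, red handle upright. 1.7: open, arm upright, handle level towards mixer +x. Pushing the handle to mixer +x opens it. Over centre: springs shut below 0.85, snaps open above. 0.35 N m to start, 5-7 N at the handle.
- clamp_handle (a point): Middle of the clamp's red handle, 55 mm from the hinge axis, moving with it; its z runs from the hinge along the handle. The handle ends 80 mm from the hinge; its red paddle (from 24 mm on) is 12 mm thick (along mixer x when clamped) and 24 mm wide (along y).
- red_rack: Black rack of 8 tubes, red caps. Origin: centre of underside, z up. Foot 82(x) x 34 mm, 0-6 mm up; shell 104(x) x 56 mm, straight sides 6-36 mm up; 6 mm rim round an opening 92 x 44 mm, caps 9 mm below rim. 0.11-0.22 kg. Stacked, its foot drops into the opening below (5 mm play each way); undersides 30 mm apart; half turn is fine. Grip across 56 mm, 24 mm up. Starts clamped on the mixer.
- blue_rack: Black rack of 8 tubes, blue caps. Origin: centre of underside, z up. Foot 82(x) x 34 mm, 0-6 mm up; shell 104(x) x 56 mm, straight sides 6-36 mm up; 6 mm rim round an opening 92 x 44 mm, caps 9 mm below rim. 0.11-0.22 kg. Stacked, its foot drops into the opening below (5 mm play each way); undersides 30 mm apart; half turn is fine. Grip across 56 mm, 24 mm up. Starts on the table.
- purple_rack: Black rack of 8 tubes, purple caps. Origin: centre of underside, z up. Foot 82(x) x 34 mm, 0-6 mm up; shell 104(x) x 56 mm, straight sides 6-36 mm up; 6 mm rim round an opening 92 x 44 mm, caps 9 mm below rim. 0.11-0.22 kg. Stacked, its foot drops into the opening below (5 mm play each way); undersides 30 mm apart; half turn is fine. Grip across 56 mm, 24 mm up. Starts on the table.
- cover: Green cover with white grip bar, 0.10 kg. Origin: centre of underside, z up. Foot 82(x) x 34 mm, 0-6 mm up; green slab 104(x) x 56 mm, 6-14 mm up; in the middle the bar, 50 mm along x, 16 mm thick along y, 14-44 mm up: grip it across the 16 mm, 36 mm up. Nests on a rack as racks do, underside 30 mm above that rack's; half turn is fine.
Things that resemble listed ones, but are neither listed nor needed, are in the scene too. What is meant by the cover is not orange or pink, and is the smaller of those in its own colour.

How it is judged:
By the outcome, as a careful person would: the job done as asked, in the order asked, and still so for the second after the job is handed in, with the robot touching nothing.
It also fails if it takes over 136 s, if anything falls off the work surface, if the arm or the gripper's body presses on something with over 40 N, if the wrist force passes 120 N, or if a joint passes its speed limit or range.

## Working session

There is one attempt and no reset: what is moved stays moved. The work goes in short steps, Python scripts to look and compute and a shell command to move; the robot and the scene stay as the last step left them, time stands still between calls to the robot, and variables do not carry over. Pictures are saved under pics/ and viewed, on a budget of 14 in all, crops included, one or two more only if the job needs it, and the job is handed in when it is done.

```bash
ls; mkdir -p pics; python3 - <<'E'
from workcell import env
import cv2,numpy as np
print(env.state())
for n in ["scene","top"]:
    im=env.grab_frame(n); cv2.imwrite(f"pics/{n}0.png",im[:,:,::-1]); c=env.get_calibration(n); print(n,c)
print(env.get_calibration("wrist"))
E
```

```text
pics
{'time_s': 0.0, 'qpos': array([ 6.73231684e+01,  1.83501322e+01,  8.97070627e+01,  1.57374253e-03,
        7.20428642e+01, -1.14570540e+00]), 'qvel': array([ 0.06145481, -0.05044617,  0.00173369,  0.04556178, -0.03920603,
        0.0441408 ]), 'effort': array([ 1.51778695e-03, -4.12457478e+01, -2.31972635e+01,  7.28550064e-02,
        4.57952265e-02, -1.49712946e-04]), 'ee_pos': array([210.80436142, 534.37029462, 187.73099202]), 'ee_rot': array([ -92.00241353,   89.89992973, -113.53402626]), 'force': array([ 0.33554791, -0.02579446,  0.10308446]), 'torque': array([-0.05162179, -0.01269895,  0.04498695]), 'gripper_width': 91.19148435209017}
scene {'mtx': array([[492.7606981 ,   0.        , 252.04626006],
       [  0.        , 492.7606981 , 195.66278317],
       [  0.        ,   0.        ,   1.        ]]), 'T': array([[ 8.80364238e-01, -2.50792035e-01,  4.02569452e-01,
         1.13492451e+03],
       [ 4.73873613e-01,  5.00995526e-01, -7.24187325e-01,
        -8.55185335e+02],
       [-2.00650820e-02,  8.28315663e-01,  5.59902272e-01,
         8.51040569e+02],
       [ 0.0000000
[... 399 characters left out ...]
61837e+01],
       [ 5.03872580e-04,  1.08311599e-01,  9.94116866e-01,
         1.44260986e+03],
       [ 0.00000000e+00,  0.00000000e+00,  0.00000000e+00,
         1.00000000e+00]])}
{'mtx': array([[326.72807443,   0.        , 254.13570991],
       [  0.        , 326.72807443, 192.1619335 ],
       [  0.        ,   0.        ,   1.        ]]), 'hand_eye': array([[ 1.48359346e-04,  2.76372570e-01, -9.61050561e-01,
        -1.96898447e+02],
       [ 9.99999785e-01,  5.73109455e-04,  3.19183048e-04,
         7.41708012e-01],
       [ 6.39000603e-04, -9.61050401e-01, -2.76372426e-01,
        -7.83817130e+01],
       [ 0.00000000e+00,  0.00000000e+00,  0.00000000e+00,
         1.00000000e+00]])}
```

```bash
python3 - <<'E'
import cv2
for n in ["scene","top"]:
    im=cv2.imread(f"pics/{n}0.png"); cv2.imwrite(f"pics/{n}0b.png",cv2.resize(im,(800,600),interpolation=cv2.INTER_CUBIC))
E
```

```text
(no output)
```

View pics/scene0b.png

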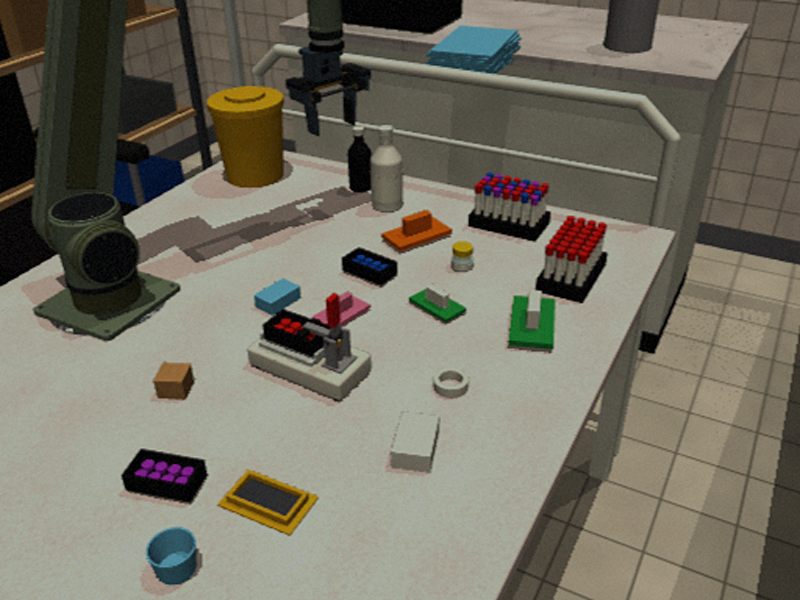

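View pics/top0b.png

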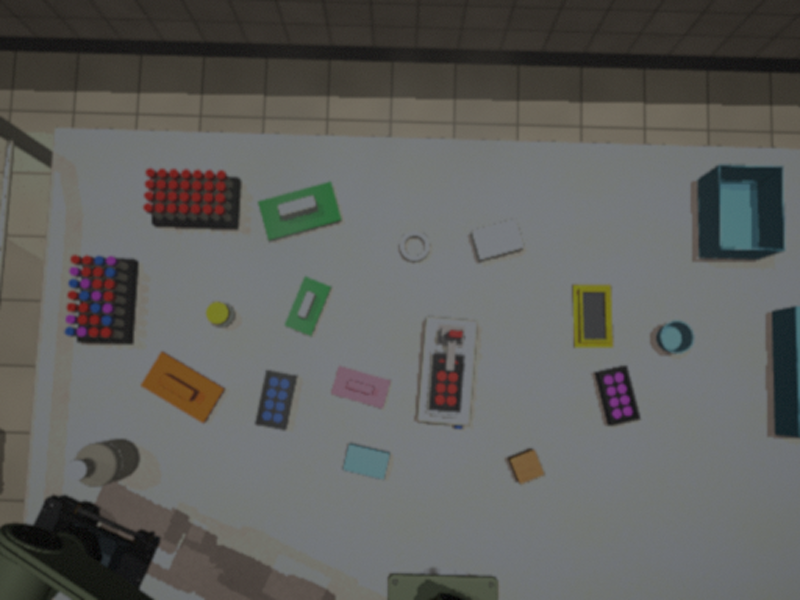

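The top view (800x600) shows the mixer with the red rack at (447,380), its clamp bracket on the far side (world +x), the carrier at (593,315), the purple rack at (617,395) and the blue rack at (276,400). There are four possible covers: large green (300,210), small green (308,305), orange (183,387) and pink (361,387). The small green one fits, since the cover is the smaller of the two in its colour. I'll confirm it in a crop while measuring.

```bash
cat > h.py <<'E'
import cv2,numpy as np
from workcell import env
from scipy.spatial.transform import Rotation as R
def cam(name,st=None):
    c=env.get_calibration(name)
    if "T" in c: return c["mtx"],c["T"]
    st=st or env.state(); T=np.eye(4); T[:3,:3]=R.from_euler("xyz",st["ee_rot"],degrees=True).as_matrix(); T[:3,3]=st["ee_pos"]
    return c["mtx"],T@c["hand_eye"]
def ray(KT,px,z):
    K,T=KT; px=np.atleast_2d(px).astype(float)
    d=np.c_[(px[:,0]-K[0,2])/K[0,0],-(px[:,1]-K[1,2])/K[1,1],-np.ones(len(px))]@T[:3,:3].T
    return T[:3,3]+d*((z-T[2,3])/d[:,2])[:,None]
def hsv(im): return cv2.cvtColor(im,cv2.COLOR_BGR2HSV)
def mask(im,lo,hi):
    return cv2.inRange(hsv(im),np.array(lo),np.array(hi))
def rect(pts):  # world pts xy -> centre, size(long,short), yaw of long axis
    (c,s,a)=cv2.minAreaRect(pts[:,:2].astype(np.float32))
    if s[0]<s[1]: s=s[::-1]; a+=90
    return np.round(c,1),np.round(s,1),round((a+90)%180-90,1)
def blobs(KT,m,z,amin=30,box=None):
    out=[]
    for c in cv2.findContours(m,cv2.RETR_EXTERNAL,cv2.CHAIN_APPROX_NONE)[0]:
        if cv2.contourArea(c)<amin: continue
        p=c[:,0]; u=p.mean(0)
        if box and not(box[0]<u[0]<box[2] and box[1]<u[1]<box[3]): continue
        out.append((np.round(u),cv2.contourArea(c),*rect(ray(KT,p,z))))
    return out
E
python3 - <<'E'
from h import *
im=cv2.imread("pics/top0.png"); KT=cam("top"); 
k=.64
def show(n,m,z,box,amin=30,join=False):
    box=[v*k for v in box]
    M=np.zeros_like(m); x0,y0,x1,y1=map(int,box); M[y0:y1,x0:x1]=m[y0:y1,x0:x1]
    if join: M=cv2.morphologyEx(M,cv2.MORPH_CLOSE,np.ones((9,9)))
    for b in blobs(KT,M,z,amin): print(n,*b)
show("green",mask(im,(45,100,40),(80,255,255)),14,(270,260,350,350))
show("GREEN",mask(im,(45,100,40),(80,255,255)),14,(240,170,350,250))
show("bluecaps",mask(im,(100,90,40),(125,255,255)),27,(250,360,305,440),join=True)
show("purple",mask(im,(135,90,40),(165,255,255)),27,(585,355,650,435),join=True)
show("yellow",mask(im,(22,110,50),(38,255,255)),4,(560,270,630,360))
dark=cv2.inRange(hsv(im)[:,:,2],0,60)
show("blueshell",dark,36,(245,360,308,440)); show("purpleshell",dark,36,(585,355,650,435))
red=mask(im,(0,130,60),(8,255,255))|mask(im,(172,130,60),(180,255,255))
show("redcaps",red,77,(420,365,475,420),join=True); show("handle",red,174,(420,310,480,350),amin=5)
show("redshell",dark,86,(425,350,470,415))
V=hsv(im); print(im[int(330*k),int(432*k)],im[int(330*k),int(400*k)])
cr=np.hstack([cv2.resize(im[110:215,160:265],(400,400),interpolation=cv2.INTER_CUBIC),cv2.resize(im[195:280,255:340],(400,400),interpolation=cv2.INTER_CUBIC)])
cv2.imwrite("pics/crop1.png",cr)
E
```

```text
green [197. 195.] 493.5 [599.3 272. ] [98.8 51.1] -19.9
GREEN [191. 135.] 1083.5 [786.3 296.2] [144.6  77.6] -72.3
bluecaps [176. 255.] 305.0 [418.3 324.6] [82.6 37.8] -8.9
purple [395. 253.] 362.0 [ 444.9 -323.5] [86.4 42.6] 14.1
yellow [379. 202.] 880.0 [ 596.7 -280.6] [116.1  73.3] 1.7
blueshell [176. 256.] 572.5 [417.3 322. ] [98.  55.2] -9.5
purpleshell [394. 253.] 668.5 [ 444.6 -318.3] [101.1  61.6] 14.2
redcaps [286. 248.] 237.0 [448.3   5. ] [57.9 37.5] -5.1
handle [291. 213.] 16.5 [541.8  -1.2] [16.1  8. ] -88.3
redshell [285. 245.] 205.5 [459.    6.6] [99.1 54.1] -2.7
[126 122 118] [123 122 119]
```

View pics/crop1.png

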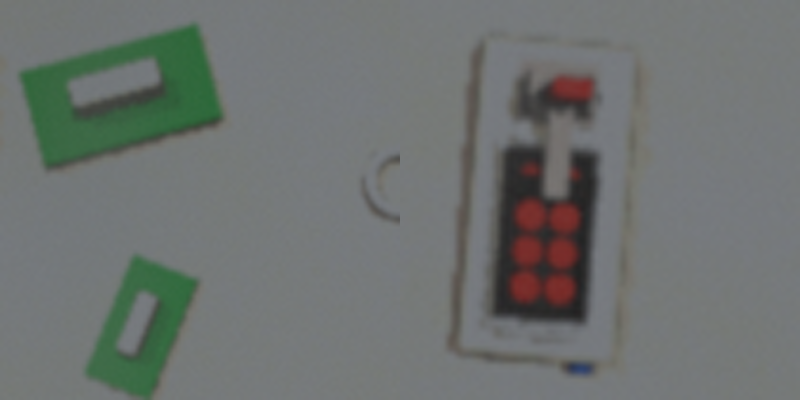

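The crop confirms the cover. The small green one measures about 99x51 mm (nominal 104x56), and the other green one is about 145x78 mm. The mixer view shows the clamp closed and the handle upright at the +x end. Next comes a move helper, then a closer look over the mixer.

```bash
cat >> h.py <<'E'
def plan(pos,psi,st=None):
    """tool down, jaw axis (tool y) at world angle psi (mod 180). prints turn+shift in tool axes"""
    st=st or env.state(); R0=R.from_euler("xyz",st["ee_rot"],degrees=True); best=None
    for k in (0,180):
        a=np.radians(psi+k); x=np.array([0,0,-1.]); y=np.array([np.cos(a),np.sin(a),0]); M=np.c_[x,y,np.cross(x,y)]
        rv=(R0.inv()*R.from_matrix(M)).as_rotvec(degrees=True)
        # q6 stays small if tool z near radial as at start
        az=np.degrees(np.arctan2(pos[1],pos[0])); rel=(psi+k-az+180)%360-180
        print("  k",k,"turn",np.round(rv,1),"shift",np.round(R0.inv().apply(np.array(pos)-st["ee_pos"])/1000,4),"rel",round(rel,1))
E
python3 - <<'E'
from h import *
st=env.state(); print(R.from_euler("xyz",st["ee_rot"],degrees=True).as_matrix().round(2))
plan([470,4,300],87,st)
E
```

```text
[[-0.    0.37  0.93]
 [-0.    0.93 -0.37]
 [-1.   -0.   -0.  ]]
  k 0 turn [-18.5  -0.    0.1] shift [-0.1116 -0.3984  0.4357] rel 86.5
  k 180 turn [1.615e+02 1.000e-01 0.000e+00] shift [-0.1116 -0.3984  0.4357] rel -93.5
```

```bash
python3 -m handwheel '0 0 0 -0.03 0 0 0.09;0 0 0 -0.07 0 0 0.09;0 0 0 -0.11 -0.01 0.01 0.06;-2 0 0 -0.112 -0.03 0.03 0.03;-5 0 0 -0.112 -0.06 0.065 0;-8 0 0 -0.112 -0.09 0.1 0;-11 0 0 -0.112 -0.12 0.13 0;-14 0 0 -0.112 -0.15 0.16 0;-16 0 0 -0.112 -0.18 0.19 0;-18 0 0 -0.112 -0.21 0.22 0;-18.5 0 0 -0.112 -0.23 0.25 0;-18.5 0 0 -0.112 -0.25 0.28 0' 20
python3 - <<'E'
from h import *
plan([470,4,300],87)
E
```

```text
time_s: 1.1
ee_pos: [379.3, 197.9, 300.6]
ee_rot: [70.9, 90.0, 67.9]
force: [0.5, 1.4, -0.8]
gripper_width: 26.2
  k 0 turn [ 0.  0. -0.] shift [ 0.0006 -0.1889  0.1007] rel 86.5
  k 180 turn [-180.    0.    0.] shift [ 0.0006 -0.1889  0.1007] rel -93.5
```

```bash
python3 -m handwheel '0 0 0 0 -0.03 0.016 0;0 0 0 0 -0.065 0.035 0;0 0 0 0 -0.1 0.053 0;0 0 0 0 -0.135 0.072 0;0 0 0 0 -0.165 0.09 0;0 0 0 0 -0.189 0.1 0;0 0 0 0 -0.189 0.1 0;0 0 0 0 -0.189 0.1 0'
python3 - <<'E'
from h import *
st=env.state(); im=env.grab_frame("wrist")[:,:,::-1]; cv2.imwrite("pics/w1.png",im); print(st["ee_pos"],st["ee_rot"],st["time_s"],st["gripper_width"])
np.save("w1.npy",np.r_[st["ee_pos"],st["ee_rot"]])
E
```

```text
time_s: 1.77
ee_pos: [469.3, 5.0, 299.9]
ee_rot: [164.0, 89.9, 160.8]
force: [0.8, -0.3, -0.0]
gripper_width: 0.9
[469.26454333   5.02748373 299.89216677] [163.97976391  89.90337132 160.78313918] 1.7667 0.8539382293634316
```

View pics/w1.png

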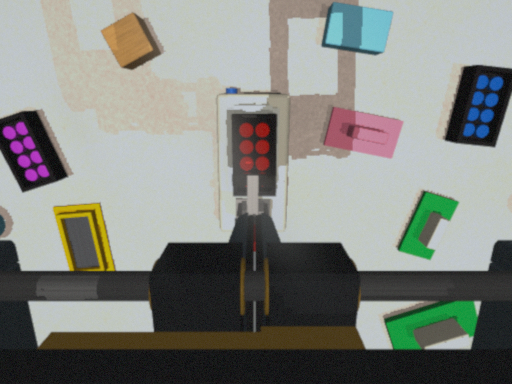

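The wrist view has image up towards the robot. It shows the mixer at (253,160), six red caps at (254,146), purple at (32,148), the carrier at (83,238), the cover at (427,225) and blue at (482,105). I'll measure the mixer and rack from this view.

```bash
python3 - <<'E'
from h import *
im=cv2.imread("pics/w1.png"); p=np.load("w1.npy"); st=dict(ee_pos=p[:3],ee_rot=p[3:]); KT=cam("wrist",st)
H=hsv(im)
def cut(m,b):
    M=np.zeros_like(m); M[b[1]:b[3],b[0]:b[2]]=m[b[1]:b[3],b[0]:b[2]]; return M
red=mask(im,(0,130,50),(8,255,255))|mask(im,(172,130,50),(180,255,255))
for b in blobs(KT,cut(red,(235,115,275,175)),77,20): 
    print("cap",b[0],b[1],b[2],b[3])
dark=cv2.inRange(H[:,:,2],0,70)
for n,z,b in (("redshell",86,(222,105,285,196)),("purple",36,(0,100,75,195)),("blue",36,(440,60,512,150))):
    for r in blobs(KT,cut(dark,b),z,200): print(n,*r)
for r in blobs(KT,cut(mask(im,(45,100,40),(80,255,255)),(395,185,465,262)),14,100): print("green",*r)
for r in blobs(KT,cut(mask(im,(22,110,50),(38,255,255)),(45,195,125,280)),4,100): print("yel",*r)
# mixer long edges: columns per row at V threshold
for y in (100,120,140,160,180,200): print(y,H[y,205:300,2][::2])
E
```

```text
cap [246. 163.] 91.5 [471.3  -3.9] [15.4 14.6]
cap [262. 163.] 135.0 [472.6  15.9] [18.5 16.8]
cap [246. 146.] 127.0 [450.   -2.9] [16.4 16.3]
cap [262. 146.] 155.0 [450.5  17. ] [18. 18.]
cap [246. 130.] 141.0 [428.5  -1.6] [16.5 16.2]
cap [262. 130.] 169.0 [429.6  18.1] [18.7 17.8]
redshell [259. 147.] 1292.0 [459.8   6.8] [100.7  53.1] -3.2
purple [ 30. 151.] 3382.5 [ 444.1 -313.2] [102.   73.1] 14.5
blue [480. 105.] 3868.0 [418.6 317.2] [102.2  72.2] -9.3
green [426. 224.] 1468.0 [600.6 272.6] [103.8  58.2] -20.2
yel [ 84. 238.] 2999.0 [ 597.1 -279.7] [121.6  76.1] 1.7
100 [192 191 191 192 192 183 175 195 202 200 202 202 204 203 206 207 207 204
 208 203 207 206 205 205 204 208 208 205 208 206 203 163 156 160 159 160
 159 160 157 158 160 149 134 154 150 152 150 151]
120 [189 190 194 191 192 191 165 192 195 195 177 139 132 114  70  62  57  57
  56  52  49  48  42  46  40  39  33  39  31  32  29  25  25  28  29  34
 120 154 160 160 157 146 135 150 152 153 153 155]
140 [198 196 196 197 190 190 163 187 192 196 193 164 132 118  80  79  75  71
  71 101 119 117  96  59  49  46  57  93 118 115  93  47  27  35  31  45
 133 158 157 159 154 139 148 159 155 156 159 162]
160 [200 198 200 195 195 193 176 188 200 195 195 173 134 128  87  82  83  84
 140 148 148 147 151 143  80  81 141 146 147 146 146 138  52  37  42  52
 150 158 161 157 150 135 197 199 197 197 203 200]
180 [202 199 198 193 193 192 184 179 197 204 198 195 201 176  86  82  84  84
  80  83  86 143 177 175 172 173 162  79  69  68  70  65  66  63  55  83
 159 200 206 195 192 141 198 199 201 199 201 201]
200 [203 200 200 199 197 195 190 170 197 200 198 195 198 197 196 184 161 158
 154 142 141 163 172 170 171 171 159 106 113 116 119 118 124 157 199 202
 204 204 204 198 180 165 199 199 198 200 199 201]
```

```bash
python3 -m handwheel '0 0 0 0 0 0.02 0;0 0 0 0.01 0 0.038 0;0 0 0 0.045 0 0.038 0;0 0 0 0.08 0 0.038 0;0 0 0 0.115 0 0.038 0;0 0 0 0.145 0 0.038 0;0 0 0 0.165 0 0.038 0;0 0 0 0.165 0 0.038 0'
python3 -m handwheel '0 0 0 0 0 0.008 0;0 0 0 0 0 0.016 0;0 0 0 0 0 0.024 0;0 0 0 0 0 0.03 0;0 0 0 0 0 0.036 0;0 0 0 0 0 0.042 0;0 0 0 0 0 0.048 0;0 0 0 0 0 0.054 0;0 0 0 0 0 0.06 0;0 0 0 0 0 0.066 0;0 0 0 0 0 0.072 0;0 0 0 0 0 0.074 0'
python3 -m handwheel '0 0 0 0 0 0.003 0;0 0 0 -0.02 0 0 0;0 0 0 -0.05 0 0 0;0 0 0 -0.09 0 0 0;0 0 0 -0.13 0 0 0;0 0 0 -0.165 0 0 0.03;0 0 0 -0.165 0 -0.04 0.06;0 0 0 -0.165 0 -0.08 0.085;0 0 0 -0.165 0 -0.12 0.085;0 0 0 -0.165 0 -0.12 0.085;0 0 0 -0.165 0 -0.12 0.085'
python3 - <<'E'
from h import *
st=env.state(); im=env.grab_frame("wrist")[:,:,::-1]; s=env.grab_frame("scene")[:,:,::-1]
print(st["ee_pos"],st["ee_rot"],st["time_s"],st["gripper_width"])
np.save("w2.npy",np.r_[st["ee_pos"],st["ee_rot"]]); cv2.imwrite("pics/w2.png",im)
cv2.imwrite("pics/c2.png",np.hstack([cv2.resize(s[170:270,140:260],(480,400)),cv2.resize(im[60:260,175:335],(320,400))]))
plan([460,6.5,200],86.8,st)
E
```

```text
time_s: 2.48
ee_pos: [503.3, 5.6, 131.5]
ee_rot: [179.0, 89.4, 176.1]
force: [-1.5, 0.9, -0.8]
gripper_width: 0.3
time_s: 3.48
ee_pos: [583.6, -0.1, 136.5]
ee_rot: [2.4, 89.8, -0.7]
force: [-0.9, 0.6, 1.0]
gripper_width: 0.3
time_s: 4.4
ee_pos: [460.3, 6.4, 301.5]
ee_rot: [3.4, 89.8, 0.4]
force: [0.7, 0.7, 1.1]
gripper_width: 37.7
[460.32113402   6.41390637 301.51710822] [ 3.40864186 89.82717149  0.38432189] 4.4 37.722404856274835
  k 0 turn [ 0.2  0.2 -0. ] shift [ 1.015e-01  1.000e-04 -6.000e-04] rel 86.0
  k 180 turn [-179.8    0.     0.3] shift [ 1.015e-01  1.000e-04 -6.000e-04] rel -94.0
```

View pics/c2.png

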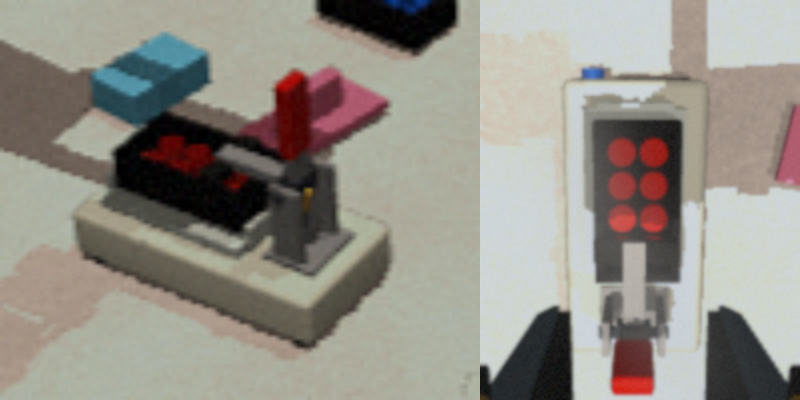

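The clamp is still closed in both views, with the handle upright and the arm on the rack. My push stopped just short of over-centre, so I'll check the handle position and push further and lower.

```bash
python3 - <<'E'
from h import *
im=cv2.imread("pics/w2.png"); p=np.load("w2.npy"); st=dict(ee_pos=p[:3],ee_rot=p[3:]); KT=cam("wrist",st)
red=mask(im,(0,130,50),(8,255,255))|mask(im,(172,130,50),(180,255,255)); red[:226]=0; red[:,:220]=0;red[:,290:]=0
ys,xs=np.nonzero(red); print(xs.min(),xs.max(),ys.min(),ys.max())
for y,z in ((ys.max(),174),(ys.min(),174),(ys.min(),118)): print(y,z,ray(KT,[[xs.mean(),y]],z))
dark=cv2.inRange(hsv(im)[:,:,2],0,70)
M=np.zeros_like(dark); M[115:205,222:285]=dark[115:205,222:285]
for r in blobs(KT,M,86,200): print(*r)
E
```

```text
241 260 231 256
256 174 [[548.35729596  -2.3372299  174.        ]]
231 174 [[518.85978611  -0.65051211 174.        ]]
231 118 [[542.55050857  -2.69409033 118.        ]]
[262. 150.] 779.5 [457.8   9.1] [98.7 49.5] -2.0
```

```bash
python3 -m handwheel '0 0 0 0.01 -0.001 0.02 0;0 0 0 0.03 -0.003 0.042 0;0 0 0 0.06 -0.003 0.044 0;0 0 0 0.095 -0.003 0.044 0;0 0 0 0.13 -0.003 0.044 0;0 0 0 0.155 -0.003 0.044 0;0 0 0 0.17 -0.003 0.044 0;0 0 0 0.17 -0.003 0.044 0;0 0 0 0.17 -0.003 0.044 0;0 0 0 0.17 -0.003 0.044 0'
python3 -m handwheel '0 0 0 0 0 0.01 0;0 0 0 0 0 0.02 0;0 0 0 0 0 0.026 0;0 0 0 0 0 0.032 0;0 0 0 0 0 0.038 0;0 0 0 0 0 0.044 0;0 0 0 0 0 0.05 0'
python3 -m handwheel '0 0 0 0 0 0.006 0;0 0 0 0 0 0.012 0;0 0 0 0 0 0.018 0;0 0 0 0 0 0.024 0;0 0 0 0 0 0.03 0;0 0 0 0 0 0.036 0;0 0 0 0 0 0.042 0;0 0 0 0 0 0.048 0;0 0 0 0 0 0.052 0;0 0 0 0 0 0.052 0'
python3 - <<'E'
from h import *
s=env.grab_frame("scene")[:,:,::-1]
cv2.imwrite("pics/c3.png",cv2.resize(s[130:270,120:280],(640,560),interpolation=cv2.INTER_CUBIC))
E
```

```text
time_s: 5.33
ee_pos: [507.0, 1.0, 131.4]
ee_rot: [3.5, 89.9, 0.5]
force: [0.4, -0.2, 0.6]
gripper_width: 0.5
time_s: 5.92
ee_pos: [553.7, -1.6, 130.0]
ee_rot: [-179.5, 89.7, 177.4]
force: [-5.2, -0.2, -0.6]
gripper_width: 0.6
time_s: 6.75
ee_pos: [608.3, -4.4, 130.6]
ee_rot: [6.1, 89.9, 3.1]
force: [0.7, -0.7, 1.2]
gripper_width: 0.2
```

View pics/c3.png

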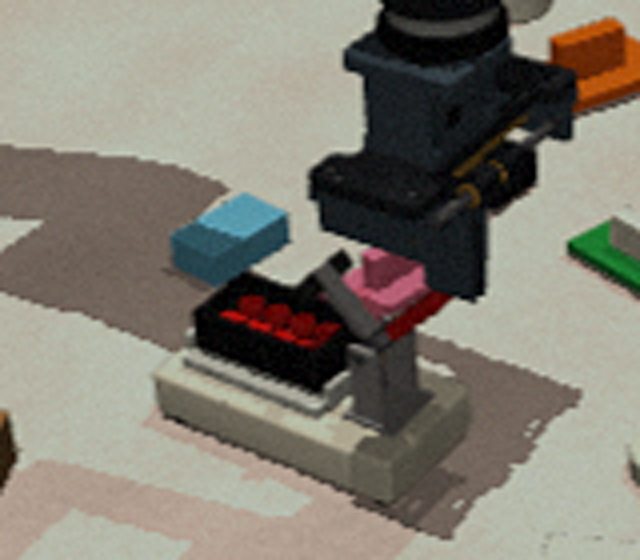

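The clamp is thrown about 50–55° with the handle resting on the fingertip, close to over-centre. I'll press forward and down on the handle to snap it open.

```bash
python3 -m handwheel '0 0 0 0.003 0 0.002 0;0 0 0 0.006 0 0.004 0;0 0 0 0.01 0 0.004 0;0 0 0 0.014 0 0.004 0;0 0 0 0.018 0 0.004 0;0 0 0 0.02 0 0.004 0;0 0 0 0.02 0 0.004 0'
python3 -m handwheel '0 0 0 -0.01 0 0 0;0 0 0 -0.05 0 0 0.02;0 0 0 -0.09 0 0 0.04;0 0 0 -0.13 0 0 0.07;0 0 0 -0.165 0 0 0.088;0 0 0 -0.19 0 -0.04 0.088;0 0 0 -0.19 0 -0.08 0.088;0 0 0 -0.19 0 -0.12 0.088;0 0 0 -0.19 0 -0.15 0.088;0 0 0 -0.19 0 -0.15 0.088;0 0 0 -0.19 0 -0.15 0.088'
python3 - <<'E'
from h import *
st=env.state(); im=env.grab_frame("wrist")[:,:,::-1]; s=env.grab_frame("scene")[:,:,::-1]
print(st["ee_pos"],st["ee_rot"],st["time_s"],st["gripper_width"])
np.save("w3.npy",np.r_[st["ee_pos"],st["ee_rot"]]); cv2.imwrite("pics/w3.png",im)
cv2.imwrite("pics/c4.png",np.hstack([cv2.resize(s[170:270,140:260],(480,400)),cv2.resize(im[60:260,175:335],(320,400))]))
KT=cam("wrist",st); red=mask(im,(0,130,50),(8,255,255))|mask(im,(172,130,50),(180,255,255)); red[:60]=0
for r in blobs(KT,red,77,20): print(*r)
plan([460,6.5,200],86.8,st)
E
```

```text
time_s: 7.38
ee_pos: [610.0, -4.5, 109.3]
ee_rot: [178.9, 89.8, 175.9]
force: [-0.7, -0.2, -0.2]
gripper_width: 0.6
time_s: 8.3
ee_pos: [460.3, 3.4, 302.4]
ee_rot: [3.6, 89.8, 0.6]
force: [0.3, 0.3, 0.6]
gripper_width: 64.1
[460.29063615   3.44308279 302.42016233] [ 3.60422299 89.78835409  0.58185083] 8.3 64.12716315400341
[253. 261.] 231.5 [608.   -4.6] [30.3 21.7] -3.1
[264. 184.] 126.5 [493.8  14.9] [17.4 16.6] 86.9
[248. 184.] 114.5 [492.7  -5.8] [16.6 16.1] -3.1
[248. 169.] 107.0 [472.3  -4.6] [16.1 15.8] -3.1
[264. 168.] 135.5 [472.7  15.9] [17.5 17.2] -2.9
[248. 152.] 118.0 [449.8  -3.2] [15.7 15.6] -3.1
[264. 152.] 151.0 [450.9  17.5] [18.3 18.2] -3.1
[248. 135.] 138.0 [428.6  -1.4] [16.7 16.5] 86.9
[264. 135.] 164.5 [429.7  18.5] [19.1 18. ] -2.9
  k 0 turn [ 0.2  0.2 -0. ] shift [ 0.1024  0.003  -0.0008] rel 86.0
  k 180 turn [-179.8    0.     0.3] shift [ 0.1024  0.003  -0.0008] rel -94.0
```

View pics/c4.png

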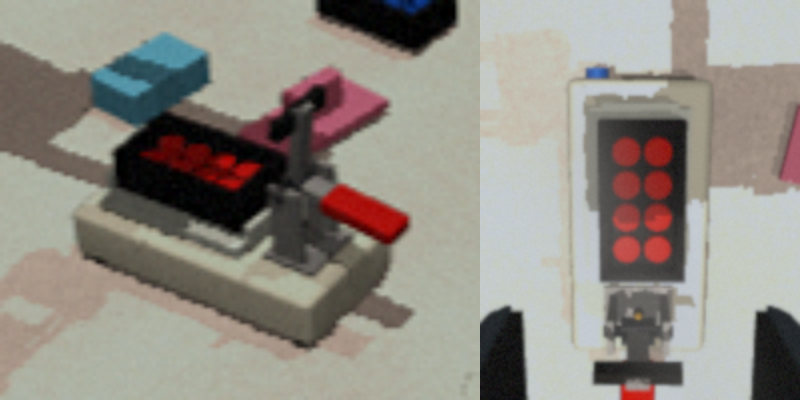

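The clamp is open, with the arm upright and the handle level, and all eight red caps are visible. The rack centre is about (461, 6.4) at yaw -3.1. Now I'll grasp it.

```bash
python3 -m handwheel '0 0 0 0.03 0.003 0.001 0.088;0 0 0 0.065 0.003 0.001 0.088;0 0 0 0.1 0.003 0.001 0.088;0 0 0 0.135 0.003 0.001 0.088;0 0 0 0.17 0.003 0.001 0.088;0 0 0 0.2 0.003 0.001 0.088;0 0 0 0.225 0.003 0.001 0.088;0 0 0 0.238 0.003 0.001 0.088;0 0 0 0.244 0.003 0.001 0.088;0 0 0 0.244 0.003 0.001 0.088;0 0 0 0.244 0.003 0.001 0.088' 30
python3 -m handwheel '0 0 0 0 0 0 0.07;0 0 0 0 0 0 0.05;0 0 0 0 0 0 0.045;0 0 0 0 0 0 0.045;0 0 0 0 0 0 0.045;0 0 0 0 0 0 0.045;0 0 0 0 0 0 0.045;0 0 0 0 0 0 0.045'
python3 -m handwheel '0 0 0 -0.005 0 0 0.045;0 0 0 -0.015 0 0 0.045;0 0 0 -0.03 0 0 0.045;0 0 0 -0.05 0 0 0.045;0 0 0 -0.075 0 0 0.045;0 0 0 -0.1 0 0 0.045;0 0 0 -0.125 0 0 0.045;0 0 0 -0.145 0 0 0.045;0 0 0 -0.15 0 0 0.045;0 0 0 -0.15 0 0 0.045'
python3 - <<'E'
from h import *
plan([597,-280,200],91.7)
E
```

```text
time_s: 9.32
ee_pos: [463.6, 6.3, 56.7]
ee_rot: [8.0, 90.0, 5.0]
force: [0.5, -0.7, -0.4]
gripper_width: 87.8
time_s: 9.98
ee_pos: [462.6, 6.3, 57.0]
ee_rot: [-3.4, 90.0, -6.4]
force: [-0.3, -1.0, 4.8]
gripper_width: 55.4
time_s: 10.82
ee_pos: [463.0, 6.4, 207.6]
ee_rot: [6.9, 89.8, 3.9]
force: [-0.2, -0.2, -1.8]
gripper_width: 55.2
  k 0 turn [-4.7  0.2 -0. ] shift [ 0.0079 -0.2789  0.1489] rel 116.8
  k 180 turn [175.3  -0.   -0.2] shift [ 0.0079 -0.2789  0.1489] rel -63.2
```

```bash
python3 -m handwheel '0 0 0 0 -0.01 0.005 0.045;-1 0 0 0 -0.035 0.018 0.045;-2 0 0 0 -0.065 0.035 0.045;-3 0 0 0 -0.095 0.05 0.045;-4 0 0 0 -0.125 0.067 0.045;-4.7 0 0 0 -0.155 0.083 0.045;-4.7 0 0 0 -0.185 0.1 0.045;-4.7 0 0 0 -0.215 0.117 0.045;-4.7 0 0 0 -0.245 0.133 0.045;-4.7 0 0 0 -0.265 0.143 0.045;-4.7 0 0 0 -0.277 0.15 0.045;-4.7 0 0 0 -0.279 0.151 0.045'
python3 -m handwheel '0 0 0 0.03 0 0 0.045;0 0 0 0.06 0 0 0.045;0 0 0 0.09 0 0 0.045;0 0 0 0.11 0 0 0.045;0 0 0 0.12 0 0 0.045;0 0 0 0.12 0 0 0.045;0 0 0 0.12 0 0 0.045'
python3 - <<'E'
from h import *
st=env.state(); im=env.grab_frame("wrist")[:,:,::-1]; cv2.imwrite("pics/w5.png",im)
plan([598.7,-280,17],91.7,st); print(st["ee_pos"])
KT=cam("wrist",st)
red=mask(im,(0,130,50),(8,255,255))|mask(im,(172,130,50),(180,255,255))
print("caps"); 
for r in blobs(KT,red,st["ee_pos"][2]-7+27,20): print(*r)
for r in blobs(KT,mask(im,(22,110,50),(38,255,255)),4,100): print("yel",*r)
E
```

```text
time_s: 11.82
ee_pos: [598.1, -283.4, 202.8]
ee_rot: [165.2, 89.8, 166.7]
force: [0.0, -0.6, -1.0]
gripper_width: 55.6
time_s: 12.4
ee_pos: [598.2, -280.0, 86.3]
ee_rot: [144.1, 89.9, 145.8]
force: [0.1, 0.2, -0.5]
gripper_width: 55.9
  k 0 turn [-0. -0. -0.] shift [ 0.0693 -0.      0.0005] rel 116.8
  k 180 turn [ 1.8e+02 -0.0e+00  1.0e-01] shift [ 0.0693 -0.      0.0005] rel -63.2
[ 598.21118595 -280.04152972   86.31353965]
caps
[254. 217.] 5320.5 [ 587.4 -279.8] [65.1 39.3] 1.6
yel [252. 129.] 1411.5 [ 547.2 -281.6] [74.6 19.2] -88.4
```

View pics/w5.png

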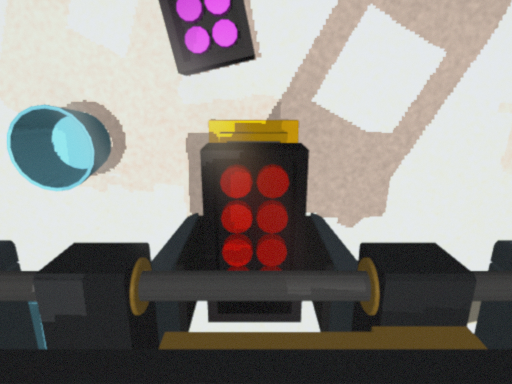

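The held rack is level over the carrier. The yellow near edge at rows 120–143 puts the carrier centre at about (598.5, -280), and the rack sits about 2 mm short in x. I'll correct by +2 mm and lower.

```bash
python3 -m handwheel '0 0 0 0.015 0 0.002 0.045;0 0 0 0.03 0 0.002 0.045;0 0 0 0.042 0 0.002 0.045;0 0 0 0.05 0 0.002 0.045;0 0 0 0.056 0 0.002 0.045;0 0 0 0.06 0 0.002 0.045;0 0 0 0.063 0 0.002 0.045;0 0 0 0.066 0 0.002 0.045;0 0 0 0.068 0 0.002 0.045;0 0 0 0.0695 0 0.002 0.045;0 0 0 0.0695 0 0.002 0.045'
python3 -m handwheel '0 0 0 0 0 0 0.045;0 0 0 0 0 0 0.045;0 0 0 0 0 0 0.045'
```

```text
time_s: 13.37
ee_pos: [600.6, -280.3, 17.2]
ee_rot: [-17.3, 90.0, -15.6]
force: [-0.6, -0.1, -0.7]
gripper_width: 55.7
time_s: 13.62
ee_pos: [600.5, -280.2, 17.2]
ee_rot: [-2.7, 90.0, -1.0]
force: [0.1, -0.2, -1.0]
gripper_width: 55.6
```

It went down to the nested height without contact force. I'll release, rise and check.

```bash
python3 -m handwheel '0 0 0 0 0 0 0.06;0 0 0 0 0 0 0.075;0 0 0 0 0 0 0.088;0 0 0 0 0 0 0.088;0 0 0 -0.01 0 0 0.088;0 0 0 -0.035 0 0 0.088;0 0 0 -0.07 0 0 0.088;0 0 0 -0.11 0 0 0.088;0 0 0 -0.15 0 0 0.088;0 0 0 -0.19 0 0 0.088;0 0 0 -0.23 0 0 0.088;0 0 0 -0.26 0 0 0.088'
python3 -m handwheel '0 0 0 -0.01 0 0 0.088;0 0 0 -0.01 0 0 0.088;0 0 0 -0.01 0 -0 0.088'
python3 - <<'E'
from h import *
st=env.state(); im=env.grab_frame("wrist")[:,:,::-1]; cv2.imwrite("pics/w6.png",im);s=env.grab_frame("scene")[:,:,::-1]
cv2.imwrite("pics/c6.png",np.hstack([cv2.resize(s[280:350,120:220],(400,280)),cv2.resize(im[80:260,160:340],(400,400))[:280]]))
KT=cam("wrist",st); print(st["ee_pos"],st["force"])
red=mask(im,(0,130,50),(8,255,255))|mask(im,(172,130,50),(180,255,255))
for r in blobs(KT,red,37,20): print(*r)
plan([418,324,280],80.8,st)
E
```

```text
time_s: 14.62
ee_pos: [600.7, -280.4, 282.3]
ee_rot: [-26.9, 89.7, -25.3]
force: [-0.6, -0.7, -0.1]
gripper_width: 88.4
time_s: 14.87
ee_pos: [600.0, -280.0, 286.5]
ee_rot: [141.4, 90.0, 143.1]
force: [0.6, 1.0, -0.7]
gripper_width: 88.1
[ 600.00699782 -280.02426706  286.53832327] [ 0.55980594  1.01691924 -0.69382461]
[247. 179.] 101.5 [ 631.9 -288.3] [16.9 15.9] -88.4
[261. 179.] 114.5 [ 630.7 -268.7] [17.4 16.9] 1.7
[247. 164.] 86.5 [ 610.5 -288.8] [15.5 13.9] 1.6
[262. 164.] 123.0 [ 610.  -268.7] [17.9 17.8] 46.6
[478. 168.] 876.0 [606.6  32.6] [61.1 31.3] -7.7
[247. 149.] 109.0 [ 589.  -289.3] [16.5 16.5] 1.6
[262. 149.] 138.0 [ 587.7 -269.4] [17.8 17.8] -88.4
[262. 133.] 150.5 [ 566.7 -270.2] [18.7 17.6] 1.7
[247. 133.] 125.5 [ 566.6 -290.5] [17.6 17.4] -88.4
  k 0 turn [10.9 -0.  -0. ] shift [ 0.0069  0.6091 -0.1643] rel 43.0
  k 180 turn [-169.1    0.    -0. ] shift [ 0.0069  0.6091 -0.1643] rel -137.0
```

View pics/c6.png

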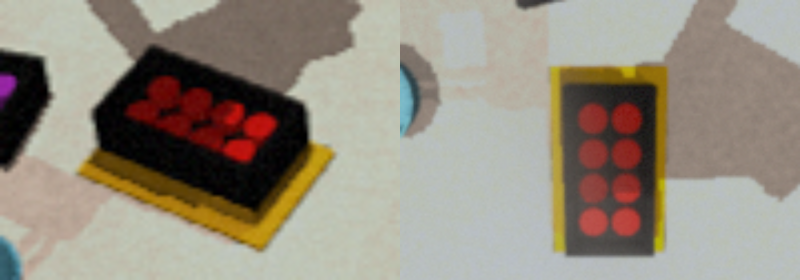

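The red rack is nested flat in the carrier, with its shell on the yellow wall and parallel to it, centred at about (599, -279.6). Blue is next.

```bash
python3 -m handwheel '0 0 0 0 0.012 -0.003 0.088;1 0 0 0 0.04 -0.01 0.088;2 0 0 0 0.075 -0.02 0.088;3 0 0 0 0.11 -0.03 0.088;4 0 0 0 0.15 -0.04 0.088;5 0 0 0 0.19 -0.05 0.088;6 0 0 0 0.23 -0.06 0.088;7 0 0 0 0.27 -0.07 0.088;8 0 0 0 0.31 -0.08 0.088;9 0 0 0 0.35 -0.09 0.088;10 0 0 0 0.39 -0.1 0.088;11 0 0 0 0.43 -0.115 0.088'
python3 - <<'E'
from h import *
plan([418,324,260],80.8)
E
```

```text
time_s: 15.97
ee_pos: [471.4, 147.4, 285.5]
ee_rot: [-166.2, 89.9, -175.5]
force: [0.8, 0.4, 0.6]
gripper_width: 88.1
  k 0 turn [-0.2 -0.1  0. ] shift [ 0.0256  0.1656 -0.0814] rel 43.0
  k 180 turn [1.798e+02 1.000e-01 2.000e-01] shift [ 0.0256  0.1656 -0.0814] rel -137.0
```

```bash
python3 -m handwheel '0 0 0 0 0.035 -0.015 0.088;0 0 0 0 0.07 -0.033 0.088;0 0 0 0 0.105 -0.05 0.088;0 0 0 0.01 0.135 -0.066 0.088;0 0 0 0.02 0.155 -0.075 0.088;0 0 0 0.025 0.16 -0.08 0.088;0 0 0 0.025 0.16 -0.08 0.088;0 0 0 0.025 0.16 -0.08 0.088'
python3 - <<'E'
from h import *
st=env.state(); im=env.grab_frame("wrist")[:,:,::-1]; cv2.imwrite("pics/w7.png",im)
KT=cam("wrist",st); print(st["ee_pos"])
m=mask(im,(100,110,40),(125,255,255)); P=[]
for r in blobs(KT,m,27,20): print(*r)
dark=cv2.inRange(hsv(im)[:,:,2],0,70)
plan([418,324,20],80.8,st)
E
```

```text
time_s: 16.63
ee_pos: [419.5, 315.3, 261.2]
ee_rot: [-119.4, 89.9, -128.7]
force: [-1.4, -0.1, -0.4]
gripper_width: 88.0
[419.53996197 315.33958782 261.20822565]
[254. 182.] 115.5 [450.2 310.3] [16.8 16.4] -9.3
[269. 182.] 132.5 [452.9 331.2] [18.2 17.7] -8.9
[  5. 170.] 45.0 [378.9 -18.8] [16.3  7. ] -85.7
[255. 166.] 113.0 [429.3 315.1] [17.8 16.1] -9.6
[270. 166.] 144.0 [431.8 334.4] [18.4 18.1] 35.8
[254. 150.] 121.0 [407.8 317.3] [17.3 15.9] -9.3
[270. 150.] 151.0 [410.6 338.2] [18.6 18.5] -9.3
[254. 134.] 140.5 [386.6 321.4] [18.1 17. ] -9.3
[270. 134.] 162.5 [389.2 341.5] [19.4 18.3] -8.9
  k 0 turn [-0.1 -0.1  0.1] shift [ 0.2412  0.0088 -0.0026] rel 43.0
  k 180 turn [1.799e+02 2.000e-01 1.000e-01] shift [ 0.2412  0.0088 -0.0026] rel -137.0
```

```bash
python3 -m handwheel '0 0 0 0.03 0.0105 -0.001 0.088;0 0 0 0.065 0.0105 -0.001 0.088;0 0 0 0.1 0.0105 -0.001 0.088;0 0 0 0.135 0.0105 -0.001 0.088;0 0 0 0.17 0.0105 -0.001 0.088;0 0 0 0.2 0.0105 -0.001 0.088;0 0 0 0.225 0.0105 -0.001 0.088;0 0 0 0.243 0.0105 -0.001 0.088;0 0 0 0.252 0.0105 -0.001 0.088;0 0 0 0.254 0.0105 -0.001 0.088;0 0 0 0.254 0.0105 -0.001 0.088' 30
python3 -m handwheel '0 0 0 0 0 0 0.07;0 0 0 0 0 0 0.05;0 0 0 0 0 0 0.045;0 0 0 0 0 0 0.045;0 0 0 0 0 0 0.045;0 0 0 0 0 0 0.045;0 0 0 0 0 0 0.045;0 0 0 0 0 0 0.045'
python3 -m handwheel '0 0 0 -0.005 0 0 0.045;0 0 0 -0.015 0 0 0.045;0 0 0 -0.03 0 0 0.045;0 0 0 -0.05 0 0 0.045;0 0 0 -0.08 0 0 0.045;0 0 0 -0.11 0 0 0.045;0 0 0 -0.145 0 0 0.045;0 0 0 -0.18 0 0 0.045;0 0 0 -0.21 0 0 0.045;0 0 0 -0.22 0 0 0.045;0 0 0 -0.22 0 0 0.045'
python3 - <<'E'
from h import *
plan([599,-280,228],91.7)
E
```

```text
time_s: 17.6
ee_pos: [421.8, 326.2, 8.5]
ee_rot: [38.8, 90.0, 29.4]
force: [-0.4, 0.5, 0.0]
gripper_width: 87.7
time_s: 18.27
ee_pos: [421.1, 326.6, 8.5]
ee_rot: [4.8, 90.0, -4.5]
force: [-0.6, -2.1, 6.1]
gripper_width: 55.1
time_s: 19.18
ee_pos: [422.2, 327.7, 231.1]
ee_rot: [48.1, 89.6, 38.8]
force: [0.9, 0.1, -2.3]
gripper_width: 54.9
  k 0 turn [-11.    0.3  -0.3] shift [ 0.0015 -0.571   0.2729] rel 116.8
  k 180 turn [169.   -0.4  -0.4] shift [ 0.0015 -0.571   0.2729] rel -63.2
```

```bash
python3 -m handwheel '0 0 0 0 -0.01 0.005 0.045;-0.5 0 0 0 -0.03 0.015 0.045;-1.5 0 0 0 -0.06 0.029 0.045;-2.5 0 0 0 -0.09 0.043 0.045;-3.5 0 0 0 -0.12 0.057 0.045;-4.5 0 0 0 -0.15 0.072 0.045;-5.5 0 0 0 -0.18 0.086 0.045;-6.5 0 0 0 -0.21 0.1 0.045;-7.5 0 0 0 -0.24 0.115 0.045;-8.5 0 0 0 -0.27 0.129 0.045;-9.5 0 0 0 -0.3 0.143 0.045;-10.5 0 0 0 -0.33 0.158 0.045'
python3 - <<'E'
from h import *
plan([600.2,-280,228],91.7)
E
```

```text
time_s: 20.18
ee_pos: [521.5, -26.9, 225.0]
ee_rot: [176.2, 89.6, 177.4]
force: [-0.1, 0.5, -2.7]
gripper_width: 55.3
  k 0 turn [-0.5 -0.4 -0. ] shift [-0.0036 -0.2547  0.0734] rel 116.7
  k 180 turn [179.5  -0.    0.6] shift [-0.0036 -0.2547  0.0734] rel -63.3
```

```bash
python3 -m handwheel '0 0 0 0 -0.03 0.009 0.045;0 0 0 0 -0.06 0.018 0.045;-0.5 0 0 0 -0.095 0.027 0.045;-0.5 0 0 0 -0.13 0.037 0.045;-0.5 0 0 0 -0.165 0.047 0.045;-0.5 0 0 0 -0.195 0.056 0.045;-0.5 0 0 0 -0.225 0.065 0.045;-0.5 0 0 0 -0.245 0.07 0.045;-0.5 0 0 0 -0.252 0.073 0.045;-0.5 0 0 0 -0.252 0.073 0.045;-0.5 0 0 0 -0.252 0.073 0.045'
python3 -m handwheel '0 0 0 0.02 0 0 0.045;0 0 0 0.05 0 0 0.045;0 0 0 0.08 0 0 0.045;0 0 0 0.1 0 0 0.045;0 0 0 0.11 0 0 0.045;0 0 0 0.11 0 0 0.045;0 0 0 0.11 0 0 0.045'
python3 - <<'E'
from h import *
st=env.state(); print(st["ee_pos"],st["force"]); plan([600.2,-279.9,48.5],91.7,st)
E
```

```text
time_s: 21.1
ee_pos: [600.3, -274.5, 225.7]
ee_rot: [143.8, 89.7, 145.5]
force: [0.2, 0.1, -2.5]
gripper_width: 55.1
time_s: 21.68
ee_pos: [601.7, -274.2, 118.6]
ee_rot: [26.4, 90.0, 28.2]
force: [-0.2, 0.5, -0.5]
gripper_width: 55.0
[ 601.71806474 -274.23221302  118.58750492] [-0.18322835  0.46916924 -0.49896955]
  k 0 turn [ 0.  0. -0.] shift [ 0.0701 -0.0056 -0.0017] rel 116.7
  k 180 turn [-180.    0.    0.] shift [ 0.0701 -0.0056 -0.0017] rel -63.3
```

```bash
python3 -m handwheel '0 0 0 0.012 -0.003 -0.001 0.045;0 0 0 0.026 -0.0055 -0.001 0.045;0 0 0 0.038 -0.0055 -0.001 0.045;0 0 0 0.047 -0.0055 -0.001 0.045;0 0 0 0.054 -0.0055 -0.001 0.045;0 0 0 0.059 -0.0055 -0.001 0.045;0 0 0 0.063 -0.0055 -0.001 0.045;0 0 0 0.066 -0.0055 -0.001 0.045;0 0 0 0.068 -0.0055 -0.001 0.045;0 0 0 0.07 -0.0055 -0.001 0.045;0 0 0 0.07 -0.0055 -0.001 0.045;0 0 0 0.07 -0.0055 -0.001 0.045'
python3 -m handwheel '0 0 0 0 0 0 0.045;0 0 0 0 0 0 0.045;0 0 0 0 0 0 0.045'
```

```text
time_s: 22.68
ee_pos: [601.1, -280.7, 48.6]
ee_rot: [-22.9, 89.9, -21.2]
force: [-0.1, 0.1, 0.8]
gripper_width: 54.8
time_s: 22.93
ee_pos: [601.1, -280.7, 48.6]
ee_rot: [-19.2, 89.9, -17.5]
force: [-0.4, -0.1, 1.8]
gripper_width: 54.5
```

```bash
python3 -m handwheel '0 0 0 0 0 0 0.06;0 0 0 0 0 0 0.075;0 0 0 0 0 0 0.088;0 0 0 0 0 0 0.088;0 0 0 -0.01 0 0 0.088;0 0 0 -0.035 0 0 0.088;0 0 0 -0.07 0 0 0.088;0 0 0 -0.11 0 0 0.088;0 0 0 -0.15 0 0 0.088;0 0 0 -0.18 0 0 0.088;0 0 0 -0.2 0 0 0.088;0 0 0 -0.2 0 0 0.088'
python3 -m handwheel '0 0 0 0 0 0 0.088;0 0 0 0 0 0 0.088'
python3 - <<'E'
from h import *
st=env.state(); im=env.grab_frame("wrist")[:,:,::-1]; cv2.imwrite("pics/w8.png",im);s=env.grab_frame("scene")[:,:,::-1]
cv2.imwrite("pics/c8.png",np.hstack([cv2.resize(s[270:350,110:220],(400,290)),cv2.resize(im[80:260,160:340],(400,400))[:290]]))
KT=cam("wrist",st); print(st["ee_pos"],st["force"])
for r in blobs(KT,mask(im,(100,110,40),(125,255,255)),67,40): print(*r)
for r in blobs(KT,mask(im,(135,90,40),(165,255,255)),27,40): print("p",*r)
plan([444,-322,250],104.2,st)
E
```

```text
time_s: 23.93
ee_pos: [602.9, -281.7, 255.0]
ee_rot: [-27.6, 89.3, -25.9]
force: [-0.4, -0.0, 0.2]
gripper_width: 88.0
time_s: 24.1
ee_pos: [600.0, -280.2, 246.9]
ee_rot: [148.7, 89.9, 150.4]
force: [0.3, 0.4, 0.3]
gripper_width: 88.3
[ 600.02701793 -280.24799791  246.92536302] [0.33625025 0.41628761 0.27242763]
[262. 194.] 155.5 [ 632. -269.] [17.5 16.9] 1.7
[245. 194.] 153.0 [ 632.6 -289.4] [17.5 16.9] 1.5
[246. 177.] 64.0 [ 610.3 -288.7] [14.6 11.9] 1.5
[262. 177.] 157.5 [ 610.4 -269.1] [18.2 15.4] 1.7
[246. 159.] 104.0 [ 590.1 -288.3] [14.1 13.4] -69.9
[263. 158.] 172.5 [ 588.9 -269.9] [17.7 17.5] 1.6
[246. 139.] 80.5 [ 566.8 -288.7] [15.9 11.9] 23.0
[263. 140.] 191.5 [ 567.2 -270.5] [18.1 18. ] 35.1
p [228.  59.] 435.0 [ 478.2 -314. ] [40.1 19.6] -75.4
p [219.  23.] 1458.5 [ 439.3 -324. ] [57.1 40.9] 13.9
  k 0 turn [-12.5  -0.1  -0.1] shift [-0.0028 -0.0372 -0.1572] rel 140.2
  k 180 turn [ 1.675e+02 -1.000e-01  1.000e-01] shift [-0.0028 -0.0372 -0.1572] rel -39.8
```

View pics/c8.png

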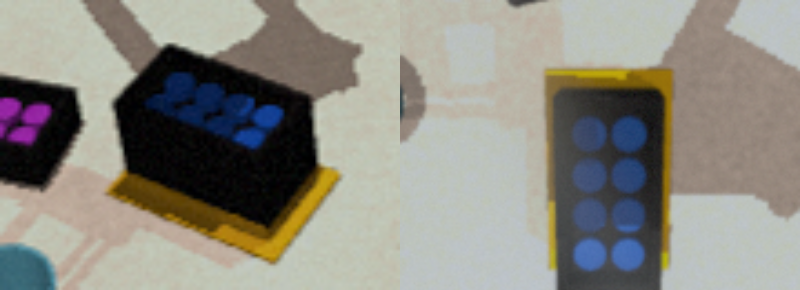

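The blue rack is nested on the red, flush and parallel in both views. For purple I'll turn the wrist by a half turn, to stay away from the joint-6 limit.

```bash
python3 -m handwheel '4 0 0 0 -0.002 -0.01 0.088;10 0 0 0 -0.005 -0.02 0.088;17 0 0 0 -0.01 -0.04 0.088;24 0 0 0 -0.015 -0.06 0.088;31 0 0 0 -0.02 -0.08 0.088;38 0 0 0 -0.025 -0.1 0.088;45 0 0 0 -0.03 -0.12 0.088;52 0 0 0 -0.035 -0.14 0.088;59 0 0 0 -0.037 -0.15 0.088;66 0 0 0 -0.037 -0.155 0.088;73 0 0 0 -0.037 -0.157 0.088;80 0 0 0 -0.037 -0.157 0.088'
python3 -m handwheel '7 0 0 0 0 0 0.088;14 0 0 0 0 0 0.088;21 0 0 0 0 0 0.088;28 0 0 0 0 0 0.088;35 0 0 0 0 0 0.088;42 0 0 0 0 0 0.088;49 0 0 0 0 0 0.088;56 0 0 0 0 0 0.088;63 0 0 0 0 0 0.088;70 0 0 0 0 0 0.088;77 0 0 0 0 0 0.088;84 0 0 0 0 0 0.088'
python3 -m handwheel '3 0 0 0 0 0 0.088;3.5 0 0 0 0 0 0.088;3.5 0 0 0 0 0 0.088;3.5 0 0 0 0 0 0.088'
python3 - <<'E'
from h import *
st=env.state(); im=env.grab_frame("wrist")[:,:,::-1]; cv2.imwrite("pics/w9.png",im)
KT=cam("wrist",st); print(st["ee_pos"],st["qpos"].round(1))
P=[r for r in blobs(KT,mask(im,(135,90,40),(165,255,255)),27,40)]
for r in P: print("p",*r)
print(np.mean([r[2] for r in P],0))
plan([444,-322,8],104.2,st)
E
```

```text
time_s: 25.2
ee_pos: [443.6, -321.8, 246.7]
ee_rot: [-137.8, 89.8, 143.5]
force: [0.4, -0.0, -0.2]
gripper_width: 87.9
time_s: 26.2
ee_pos: [444.3, -321.7, 246.4]
ee_rot: [-55.7, 89.8, 141.6]
force: [0.4, 0.8, -0.4]
gripper_width: 87.6
time_s: 26.53
ee_pos: [444.6, -321.9, 247.2]
ee_rot: [-54.4, 89.9, 139.9]
force: [0.1, -0.5, -0.4]
gripper_width: 88.1
[ 444.59319346 -321.94975707  247.24314377] [-37.1  14.2  87.    0.   78.9  38.6]
p [263. 183.] 124.5 [ 418.8 -340.1] [17.2 16.3] -75.8
p [248. 183.] 115.5 [ 413.7 -320.3] [16.3 15.9] 14.2
p [248. 167.] 142.5 [ 433.8 -314.7] [17.2 17. ] 14.2
p [264. 167.] 141.0 [ 439.5 -334.7] [17.8 17.6] 59.1
p [248. 151.] 141.5 [ 454.7 -309.5] [18.  16.7] 14.2
p [264. 151.] 157.0 [ 460.  -329.5] [18.5 18.4] 77.8
p [256. 134.] 347.0 [ 478.8 -314. ] [39.3 18.8] -75.8
[ 442.75714286 -323.25714286]
  k 0 turn [-1.8e+02 -1.0e-01  1.0e-01] shift [2.392e-01 2.000e-04 4.000e-04] rel 140.2
  k 180 turn [0.  0.1 0.1] shift [2.392e-01 2.000e-04 4.000e-04] rel -39.8
```

```bash
python3 -m handwheel '0 0 0 0.03 0.001 -0.002 0.088;0 0 0 0.065 0.001 -0.002 0.088;0 0 0 0.1 0.001 -0.002 0.088;0 0 0 0.135 0.001 -0.002 0.088;0 0 0 0.17 0.001 -0.002 0.088;0 0 0 0.2 0.001 -0.002 0.088;0 0 0 0.22 0.001 -0.002 0.088;0 0 0 0.232 0.001 -0.002 0.088;0 0 0 0.238 0.001 -0.002 0.088;0 0 0 0.239 0.001 -0.002 0.088;0 0 0 0.239 0.001 -0.002 0.088' 30
python3 -m handwheel '0 0 0 0 0 0 0.07;0 0 0 0 0 0 0.05;0 0 0 0 0 0 0.045;0 0 0 0 0 0 0.045;0 0 0 0 0 0 0.045;0 0 0 0 0 0 0.045;0 0 0 0 0 0 0.045;0 0 0 0 0 0 0.045'
python3 -m handwheel '0 0 0 -0.005 0 0 0.045;0 0 0 -0.015 0 0 0.045;0 0 0 -0.03 0 0 0.045;0 0 0 -0.05 0 0 0.045;0 0 0 -0.08 0 0 0.045;0 0 0 -0.11 0 0 0.045;0 0 0 -0.14 0 0 0.045;0 0 0 -0.16 0 0 0.045;0 0 0 -0.17 0 0 0.045;0 0 0 -0.17 0 0 0.045;0 0 0 -0.17 0 0 0.045'
python3 - <<'E'
from h import *
st=env.state(); im=env.grab_frame("wrist")[:,:,::-1]; cv2.imwrite("pics/w10.png",im)
KT=cam("wrist",st); print(st["ee_pos"])
for r in blobs(KT,mask(im,(135,90,40),(165,255,255)),st["ee_pos"][2]-8+27,40): print("p",*r)
plan([600,-280,180],91.7,st)
E
```

```text
time_s: 27.5
ee_pos: [447.3, -322.8, 9.2]
ee_rot: [144.5, 90.0, -21.3]
force: [0.3, -0.3, -0.2]
gripper_width: 87.8
time_s: 28.17
ee_pos: [447.3, -322.8, 9.4]
ee_rot: [135.0, 90.0, -30.9]
force: [-0.9, 0.6, 3.6]
gripper_width: 54.9
time_s: 29.08
ee_pos: [446.6, -322.3, 178.6]
ee_rot: [-56.9, 90.0, 137.2]
force: [-1.2, -0.5, -1.8]
gripper_width: 54.6
[ 446.62993039 -322.33910641  178.61338303]
p [254. 218.] 5437.0 [ 456.6 -319.3] [64.5 39. ] 14.2
  k 0 turn [-167.5   -0.     0. ] shift [-0.0014 -0.0035 -0.1591] rel 116.7
  k 180 turn [12.5  0.   0. ] shift [-0.0014 -0.0035 -0.1591] rel -63.3
```

```bash
python3 -m handwheel '1 0 0 0 0 -0.01 0.045;3 0 0 0 0 -0.03 0.045;5 0 0 0 -0.001 -0.055 0.045;7 0 0 0 -0.002 -0.08 0.045;9 0 0 0 -0.003 -0.105 0.045;11 0 0 0 -0.0035 -0.13 0.045;12.5 0 0 0 -0.0035 -0.148 0.045;12.5 0 0 0 -0.0035 -0.157 0.045;12.5 0 0 0 -0.0035 -0.158 0.045;12.5 0 0 0 -0.0035 -0.158 0.045;12.5 0 0 0 -0.0035 -0.158 0.045'
python3 -m handwheel '0 0 0 0.01 0 0 0.045;0 0 0 0.03 0 0 0.045;0 0 0 0.05 0 0 0.045;0 0 0 0.055 0 0 0.045;0 0 0 0.055 0 0 0.045;0 0 0 0.055 0 0 0.045'
python3 - <<'E'
from h import *
st=env.state(); print(st["ee_pos"],st["force"]); plan([598.7,-280.2,79.4],91.7,st)
E
```

```text
time_s: 30.05
ee_pos: [598.0, -280.7, 178.2]
ee_rot: [-17.9, 89.9, 163.8]
force: [-0.1, 0.6, -1.1]
gripper_width: 54.7
time_s: 30.55
ee_pos: [599.1, -280.9, 124.4]
ee_rot: [167.8, 90.0, -10.6]
force: [-0.8, -0.3, -1.1]
gripper_width: 54.8
[ 599.14144538 -280.90500193  124.37968604] [-0.81022698 -0.33590281 -1.08920041]
  k 0 turn [179.9  -0.    0. ] shift [ 0.045  -0.0007  0.0004] rel 116.8
  k 180 turn [-0.1 -0.  -0. ] shift [ 0.045  -0.0007  0.0004] rel -63.2
```

```bash
python3 -m handwheel '0 0 0 0.008 -0.0005 0 0.045;0 0 0 0.016 -0.0005 0 0.045;0 0 0 0.023 -0.0005 0 0.045;0 0 0 0.029 -0.0005 0 0.045;0 0 0 0.034 -0.0005 0 0.045;0 0 0 0.038 -0.0005 0 0.045;0 0 0 0.041 -0.0005 0 0.045;0 0 0 0.043 -0.0005 0 0.045;0 0 0 0.045 -0.0005 0 0.045;0 0 0 0.045 -0.0005 0 0.045;0 0 0 0.045 -0.0005 0 0.045'
python3 -m handwheel '0 0 0 0 0 0 0.045;0 0 0 0 0 0 0.045;0 0 0 0 0 0 0.045'
```

```text
time_s: 31.47
ee_pos: [599.6, -280.1, 79.5]
ee_rot: [160.3, 90.0, -18.0]
force: [-1.5, -0.1, 0.6]
gripper_width: 54.8
time_s: 31.72
ee_pos: [599.6, -280.1, 79.4]
ee_rot: [160.4, 90.0, -18.0]
force: [-0.7, 0.4, 1.7]
gripper_width: 54.7
```

```bash
python3 -m handwheel '0 0 0 0 0 0 0.06;0 0 0 0 0 0 0.075;0 0 0 0 0 0 0.088;0 0 0 0 0 0 0.088;0 0 0 -0.01 0 0 0.088;0 0 0 -0.035 0 0 0.088;0 0 0 -0.07 0 0 0.088;0 0 0 -0.11 0 0 0.088;0 0 0 -0.15 0 0 0.088;0 0 0 -0.18 0 0 0.088;0 0 0 -0.2 0 0 0.088;0 0 0 -0.2 0 0 0.088'
python3 -m handwheel '0 0 0 0 0 0 0.088;0 0 0 0 0 0 0.088'
python3 - <<'E'
from h import *
st=env.state(); im=env.grab_frame("wrist")[:,:,::-1]; cv2.imwrite("pics/w11.png",im);s=env.grab_frame("scene")[:,:,::-1]
cv2.imwrite("pics/c11.png",np.hstack([cv2.resize(s[250:350,110:220],(400,364)),cv2.resize(im[80:260,160:340],(400,400))[:364]]))
KT=cam("wrist",st); print(st["ee_pos"],st["force"])
for r in blobs(KT,mask(im,(135,90,40),(165,255,255)),97,40): print("p",*r)
plan([600,272,260],70,st)
E
```

```text
time_s: 32.72
ee_pos: [601.4, -281.0, 286.0]
ee_rot: [152.9, 89.3, -25.4]
force: [0.1, -0.9, 0.1]
gripper_width: 87.9
time_s: 32.88
ee_pos: [598.7, -279.8, 277.9]
ee_rot: [-29.8, 89.9, 151.9]
force: [0.1, 0.1, -0.9]
gripper_width: 87.9
[ 598.74287037 -279.79768055  277.90594206] [ 0.10791353  0.12308488 -0.9389784 ]
p [263. 192.] 145.5 [ 567.6 -290.4] [16.9 16.3] -88.3
p [246. 193.] 153.5 [ 566.4 -269.9] [17.6 16.9] 1.6
p [246. 175.] 165.0 [ 588.7 -269.4] [17.  16.6] 1.6
p [263. 175.] 173.5 [ 589.8 -290.2] [18.2 17.8] 1.7
p [246. 157.] 171.5 [ 609.6 -269. ] [17.7 16.4] 1.6
p [264. 157.] 192.5 [ 610.8 -289.4] [18.9 17.6] 1.7
p [255. 139.] 407.0 [ 631.4 -278.9] [39.1 18.3] -88.4
  k 0 turn [-1.583e+02 -1.000e-01  2.000e-01] shift [ 0.0185 -0.5515 -0.0174] rel 45.6
  k 180 turn [21.7  0.1  0. ] shift [ 0.0185 -0.5515 -0.0174] rel -134.4
```

View pics/c11.png

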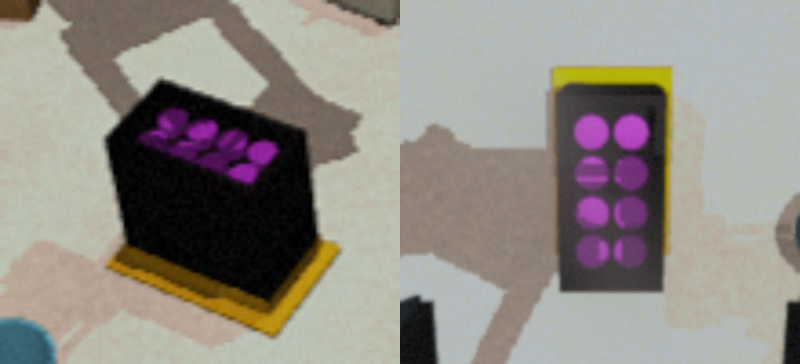

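Purple is nested and three racks are stacked flush, centred at about (599, -279.7). Now the cover.

```bash
python3 -m handwheel '-3 0 0 0 -0.01 0 0.088;-8 0 0 0 -0.03 -0.001 0.088;-15 0 0 0 -0.06 -0.002 0.088;-22 0 0 0 -0.09 -0.003 0.088;-29 0 0 0 -0.12 -0.004 0.088;-36 0 0 0 -0.15 -0.005 0.08;-43 0 0 0 -0.18 -0.006 0.075;-50 0 0 0 -0.21 -0.007 0.07;-57 0 0 0 -0.24 -0.008 0.06;-64 0 0 0 -0.27 -0.009 0.06;-71 0 0 0 -0.3 -0.01 0.06;-78 0 0 0 -0.33 -0.011 0.06'
python3 - <<'E'
from h import *
plan([600,272,260],70)
E
```

```text
time_s: 33.98
ee_pos: [599.9, 51.5, 277.5]
ee_rot: [-77.2, 89.8, -177.1]
force: [-0.1, 0.3, -1.2]
gripper_width: 59.9
  k 0 turn [-80.   -0.1   0.2] shift [ 0.0174 -0.0381 -0.2172] rel 45.6
  k 180 turn [100.    0.2   0.1] shift [ 0.0174 -0.0381 -0.2172] rel -134.4
```

```bash
python3 -m handwheel '-7 0 0 0 -0.004 -0.025 0.06;-14 0 0 0 -0.008 -0.05 0.06;-21 0 0 0 -0.012 -0.075 0.06;-28 0 0 0 -0.016 -0.1 0.06;-35 0 0 0 -0.02 -0.125 0.06;-42 0 0 0 -0.024 -0.15 0.06;-49 0 0 0.005 -0.028 -0.17 0.06;-56 0 0 0.01 -0.032 -0.19 0.06;-63 0 0 0.015 -0.036 -0.205 0.06;-70 0 0 0.017 -0.038 -0.213 0.06;-77 0 0 0.017 -0.038 -0.215 0.06;-80 0 0 0.017 -0.038 -0.215 0.06'
python3 -m handwheel '0 0 0 0 0 0 0.06;0 0 0 0 0 0 0.06;0 0 0 0 0 0 0.06'
python3 - <<'E'
from h import *
st=env.state(); im=env.grab_frame("wrist")[:,:,::-1]; cv2.imwrite("pics/w12.png",im); KT=cam("wrist",st); print(st["ee_pos"])
g=mask(im,(45,100,40),(80,255,255))
for r in blobs(KT,g,14,100): print("g",*r)
# bar top: hole in the green
H=hsv(im)
cs,h=cv2.findContours(g,cv2.RETR_CCOMP,cv2.CHAIN_APPROX_NONE)
for c,q in zip(cs,h[0]):
    if q[3]>=0 and cv2.contourArea(c)>60: print("hole",c[:,0].mean(0),rect(ray(KT,c[:,0],44)))
cv2.imwrite("pics/c12.png",cv2.resize(im[60:260,130:390],(780,600)))
plan([600,272,25],70,st)
E
```

```text
time_s: 34.98
ee_pos: [601.1, 269.2, 259.7]
ee_rot: [-139.9, 89.8, -159.9]
force: [0.2, 0.3, -0.7]
gripper_width: 60.1
time_s: 35.23
ee_pos: [601.7, 268.2, 261.3]
ee_rot: [-139.9, 89.9, -160.3]
force: [-0.2, 0.1, -0.0]
gripper_width: 60.1
[601.71260603 268.19322478 261.27460058]
g [294. 304.] 123.0 [836.8 247.3] [27.1 23.3] -72.3
g [291. 261.] 536.5 [773.1 266.5] [75.9 33.3] -72.1
g [351. 240.] 459.0 [768.8 361.1] [83.8 15.9] 19.2
g [257. 155.] 2077.5 [601.6 274.4] [102.2  54. ] -20.4
  k 0 turn [-0.4 -0.1  0.1] shift [ 0.2363  0.0032 -0.0027] rel 45.6
  k 180 turn [1.796e+02 1.000e-01 1.000e-01] shift [ 0.2363  0.0032 -0.0027] rel -134.4
```

View pics/c12.png

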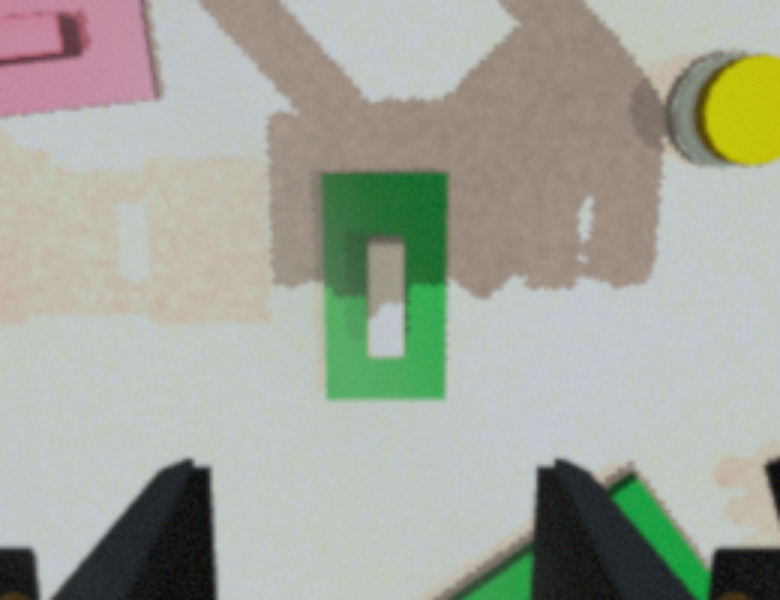

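The gripper is over the small green cover, with the bar top at crop (386,296). The large green one is well clear at the bottom right.

```bash
python3 - <<'E'
from h import *
st=env.state(); KT=cam("wrist",st)
for px in ([258.8,138.7],[258.8,179],[258.8,158.8]): print(ray(KT,[px],44))
plan([601.3,274,27],69.6,st); print(st["ee_pos"])
E
```

```text
[[576.40372145 284.4901568   44.        ]]
[[625.43176821 266.43426971  44.        ]]
[[600.43572925 275.63972836  44.        ]]
  k 0 turn [-0. -0.  0.] shift [ 0.2345  0.0054 -0.0023] rel 45.1
  k 180 turn [1.8e+02 0.0e+00 1.0e-01] shift [ 0.2345  0.0054 -0.0023] rel -134.9
[601.78348201 268.20069071 261.54682971]
```

```bash
python3 -m handwheel '0 0 0 0.03 0.006 -0.003 0.06;0 0 0 0.065 0.006 -0.003 0.06;0 0 0 0.1 0.006 -0.003 0.06;0 0 0 0.135 0.006 -0.003 0.06;0 0 0 0.17 0.006 -0.003 0.06;0 0 0 0.2 0.006 -0.003 0.06;0 0 0 0.222 0.006 -0.003 0.06;0 0 0 0.235 0.006 -0.003 0.06;0 0 0 0.241 0.006 -0.003 0.06;0 0 0 0.2425 0.006 -0.003 0.06;0 0 0 0.2425 0.006 -0.003 0.06' 30
python3 -m handwheel '0 0 0 0 0 0 0.04;0 0 0 0 0 0 0.02;0 0 0 0 0 0 0.005;0 0 0 0 0 0 0.005;0 0 0 0 0 0 0.005;0 0 0 0 0 0 0.005;0 0 0 0 0 0 0.005;0 0 0 0 0 0 0.005;0 0 0 0 0 0 0.005;0 0 0 0 0 0 0.005'
python3 -m handwheel '0 0 0 -0.005 0 0 0.005;0 0 0 -0.015 0 0 0.005;0 0 0 -0.03 0 0 0.005;0 0 0 -0.05 0 0 0.005;0 0 0 -0.08 0 0 0.005;0 0 0 -0.11 0 0 0.005;0 0 0 -0.145 0 0 0.005;0 0 0 -0.18 0 0 0.005;0 0 0 -0.21 0 0 0.005;0 0 0 -0.22 0 0 0.005;0 0 0 -0.22 0 0 0.005'
python3 - <<'E'
from h import *
st=env.state(); im=env.grab_frame("wrist")[:,:,::-1]; cv2.imwrite("pics/w13.png",im); KT=cam("wrist",st); print(st["ee_pos"])
for r in blobs(KT,mask(im,(45,100,40),(80,255,255)),st["ee_pos"][2]-19+14,300): print("g",*r)
plan([599.3,-279.8,240],91.7,st)
E
```

```text
time_s: 36.2
ee_pos: [601.6, 275.2, 19.9]
ee_rot: [51.1, 90.0, 30.8]
force: [0.4, -0.4, -0.1]
gripper_width: 60.0
time_s: 37.03
ee_pos: [601.2, 275.1, 19.5]
ee_rot: [155.5, 90.0, 135.1]
force: [-0.3, 0.6, -0.3]
gripper_width: 5.2
time_s: 37.95
ee_pos: [602.7, 275.8, 244.2]
ee_rot: [44.4, 89.5, 24.1]
force: [0.5, 0.3, -0.5]
gripper_width: 4.7
[602.65933263 275.77362529 244.16682292]
g [341. 243.] 601.5 [638.4 328.6] [44.9 19.8] 44.2
g [252. 158.] 2108.0 [562.6 289.6] [47.9 25.7] -20.5
  k 0 turn [-22.    0.4  -0.3] shift [ 0.0023 -0.5222  0.1899] rel 116.7
  k 180 turn [158.   -0.4  -0.6] shift [ 0.0023 -0.5222  0.1899] rel -63.3
```

The fingers closed to 5 mm, so nothing was gripped. I'll take a look.

```bash
python3 - <<'E'
import cv2,numpy as np
from workcell import env
s=env.grab_frame("scene")[:,:,::-1]; im=cv2.imread("pics/w13.png")
cv2.imwrite("pics/c13.png",np.hstack([cv2.resize(s[120:260,200:340],(400,400)),cv2.resize(im[60:320,120:380],(400,400))]))
E
```

```text
(no output)
```

View pics/c13.png

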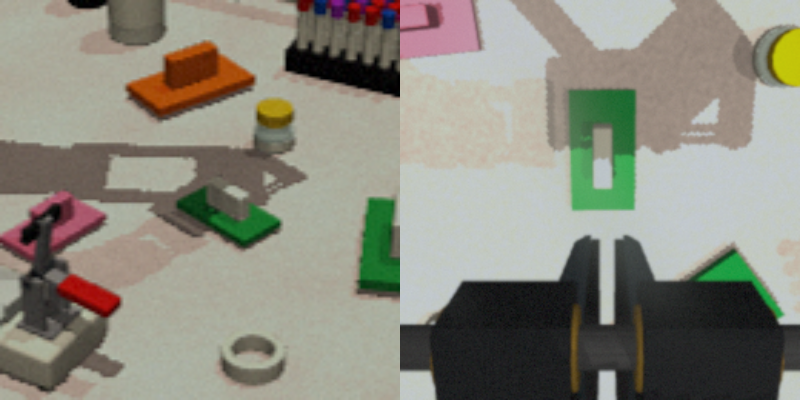

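```bash
python3 - <<'E'
from h import *
st=env.state(); print(st["ee_pos"],st["gripper_width"])
im=env.grab_frame("wrist")[:,:,::-1]; KT=cam("wrist",env.state())
for r in blobs(KT,mask(im,(45,100,40),(80,255,255)),14,300): print("g",*r)
t=env.grab_frame("top")[:,:,::-1]
for r in blobs(cam("top"),mask(t,(45,100,40),(80,255,255)),14,300): print("top",*r)
a,b=cam("top"); 
E
```

```text
[600.67071121 274.89643807 238.8947286 ] 5.079916416455986
g [347. 247.] 488.5 [762.8 359.5] [90.8 35.7] 38.1
g [254. 161.] 2182.0 [600.2 273.9] [103.   53.8] -19.6
top [194. 131.] 472.0 [786.2 296.2] [144.6  77.7] -72.3
```

The cover hasn't moved (600.2, 273.9), yet the fingers ended at 5 mm. I'll retry with a gentler closing, targeted just under the bar's thickness, and look with the fingers in place.

```bash
python3 -m handwheel '0 0 0 0 0 0 0.03;0 0 0 0 0 0 0.05;0 0 0 0 0 0 0.05;0 0 0 0.03 0 0 0.05;0 0 0 0.065 0 0 0.05;0 0 0 0.1 0 0 0.05;0 0 0 0.135 0 0 0.05;0 0 0 0.17 0 0 0.05;0 0 0 0.2 0 0 0.05;0 0 0 0.215 0 0 0.05;0 0 0 0.22 0 0 0.05;0 0 0 0.221 0 0 0.05' 20
python3 -m handwheel '0 0 0 0 0 0 0.05;0 0 0 0 0 0 0.04;0 0 0 0 0 0 0.025;0 0 0 0 0 0 0.025;0 0 0 0 0 0 0.025'
python3 -m handwheel '0 0 0 0 0 0 0.014;0 0 0 0 0 0 0.014;0 0 0 0 0 0 0.014;0 0 0 0 0 0 0.014;0 0 0 0 0 0 0.014'
python3 - <<'E'
from h import *
s=env.grab_frame("scene")[:,:,::-1]; im=env.grab_frame("wrist")[:,:,::-1]
cv2.imwrite("pics/c14.png",np.hstack([cv2.resize(s[140:240,230:330],(400,400)),cv2.resize(im[120:380,120:380],(400,400))]))
print(env.state()["effort"].round(2))
E
```

```text
time_s: 39.15
ee_pos: [600.4, 274.8, 17.0]
ee_rot: [-137.3, 89.8, -157.6]
force: [-0.1, 0.5, 0.5]
gripper_width: 49.9
time_s: 39.57
ee_pos: [601.7, 275.4, 19.6]
ee_rot: [45.6, 89.9, 25.3]
force: [-0.3, 0.3, -0.4]
gripper_width: 26.9
time_s: 39.98
ee_pos: [601.2, 274.7, 19.0]
ee_rot: [-74.0, 90.0, -94.4]
force: [-0.6, -2.5, 3.9]
gripper_width: 13.8
[  1.18 -48.55 -19.52   0.55  -0.71  -0.  ]
```

View pics/c14.png

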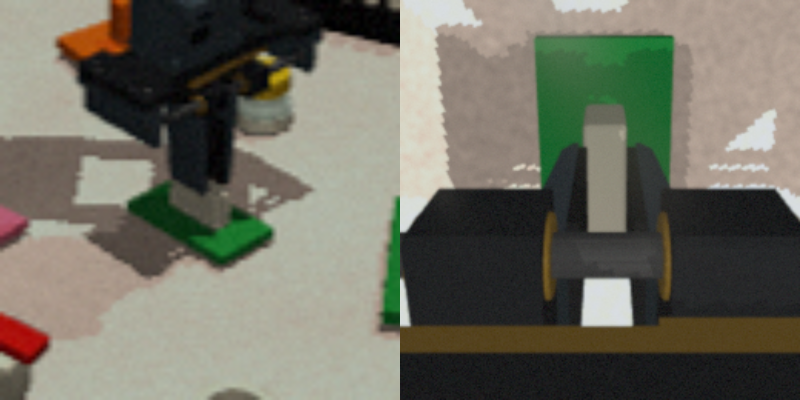

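The bar sits cleanly between the fingers. I'll lift a little and check.

```bash
python3 -m handwheel '0 0 0 0 0 0 0.012;0 0 0 0 0 0 0.012;0 0 0 0 0 0 0.012'
python3 -m handwheel '0 0 0 -0.003 0 0 0.012;0 0 0 -0.006 0 0 0.012;0 0 0 -0.01 0 0 0.012;0 0 0 -0.015 0 0 0.012;0 0 0 -0.02 0 0 0.012;0 0 0 -0.025 0 0 0.012;0 0 0 -0.03 0 0 0.012;0 0 0 -0.03 0 0 0.012;0 0 0 -0.03 0 0 0.012'
python3 - <<'E'
from h import *
st=env.state(); im=env.grab_frame("wrist")[:,:,::-1]; KT=cam("wrist",st); cv2.imwrite("pics/w15.png",im)
print(st["ee_pos"])
for z in (14,44):
  for r in blobs(KT,mask(im,(45,100,40),(80,255,255)),z,300): print(z,*r)
E
```

```text
time_s: 40.33
ee_pos: [601.1, 274.5, 19.3]
ee_rot: [-77.5, 90.0, -97.8]
force: [-2.6, -3.5, 6.9]
gripper_width: 11.9
time_s: 41.08
ee_pos: [601.5, 275.3, 49.1]
ee_rot: [49.0, 89.9, 28.6]
force: [-0.0, -0.4, -0.3]
gripper_width: 12.2
[601.45411    275.27710969  49.06849466]
14 [401. 334.] 1071.0 [752.4 350.9] [51.1 24.6] 17.4
14 [259. 251.] 306.0 [632.4 264.3] [41.5 18.8] -19.8
14 [250. 182.] 4417.5 [588.3 279. ] [75.5 55.2] -20.1
44 [401. 334.] 1071.0 [723.4 344.7] [44.5 21.4] 17.4
44 [259. 251.] 306.0 [618.9 269.3] [36.2 16.4] -19.8
44 [250. 182.] 4417.5 [580.5 282.2] [65.7 48. ] -20.1
```

The bar is in the gap, but the cover wasn't lifted. I'll check heights by projecting the TCP and the nominal cover into the scene view I have already seen.

```bash
python3 - <<'E'
from h import *
K,T=cam("scene"); Ti=np.linalg.inv(T)
def proj(p):
    q=Ti[:3,:3]@np.array(p)+Ti[:3,3]; return np.array([K[0,0]*q[0]/-q[2]+K[0,2],-K[1,1]*q[1]/-q[2]+K[1,2]])
c14=lambda u:((u-[230,140])*4).round(); c13=lambda u:((u-[200,120])*400/140).round()
c,s=np.cos(np.radians(-20)),np.sin(np.radians(-20)); o=np.array([600.6,274.3,0])
L=lambda x,y,z:o+[c*x-s*y,s*x+c*y,z]
for n,p in (("tcp19",[601.2,274.7,19]),("pad",[601.2,274.7,38])): print(n,c14(proj(p)),c13(proj(p)))
for x,y,z in ((52,-28,14),(52,28,14),(-52,-28,14),(25,-8,44),(25,8,44),(-25,-8,44),(25,-8,14),(25,8,14),(25,-8,30),(-25,-8,14)): print((x,y,z),c14(proj(L(x,y,z))),c13(proj(L(x,y,z))))
E
```

```text
tcp19 [196. 209.] [226. 206.]
pad [197. 188.] [226. 191.]
(52, -28, 14) [217. 257.] [241. 241.]
(52, 28, 14) [270. 228.] [279. 220.]
(-52, -28, 14) [122. 201.] [173. 200.]
(25, -8, 44) [212. 198.] [237. 199.]
(25, 8, 44) [227. 190.] [248. 193.]
(-25, -8, 44) [165. 172.] [204. 180.]
(25, -8, 14) [211. 232.] [236. 223.]
(25, 8, 14) [226. 223.] [247. 217.]
(25, -8, 30) [211. 214.] [237. 210.]
(-25, -8, 14) [165. 205.] [204. 203.]
```

In that view the fingertips sit about 18 mm higher on the bar than the reported TCP z. That also explains the first clamp push falling short. So I was pinching only the top edge of the bar. I'll open and go lower in small steps, watching the force.

```bash
python3 -m handwheel '0 0 0 0 0 0 0.03;0 0 0 0 0 0 0.05;0 0 0 0 0 0 0.05;0 0 0 0.01 0 0 0.05;0 0 0 0.02 0 0 0.05;0 0 0 0.03 0 0 0.05;0 0 0 0.033 0 0 0.05;0 0 0 0.033 0 0 0.05;0 0 0 0.033 0 0 0.05' 20
python3 -m handwheel '0 0 0 0.002 0 0 0.05;0 0 0 0.004 0 0 0.05;0 0 0 0.005 0 0 0.05;0 0 0 0.005 0 0 0.05;0 0 0 0.005 0 0 0.05'
python3 -m handwheel '0 0 0 0.002 0 0 0.05;0 0 0 0.004 0 0 0.05;0 0 0 0.004 0 0 0.05;0 0 0 0.004 0 0 0.05'
```

```text
time_s: 41.88
ee_pos: [601.0, 275.1, 15.0]
ee_rot: [-139.3, 90.0, -159.7]
force: [-0.3, 1.0, -0.5]
gripper_width: 50.0
time_s: 42.3
ee_pos: [601.3, 275.2, 10.7]
ee_rot: [56.3, 90.0, 36.0]
force: [0.6, 0.7, 0.7]
gripper_width: 49.9
time_s: 42.63
ee_pos: [601.1, 275.1, 6.3]
ee_rot: [-148.3, 90.0, -168.7]
force: [0.9, 0.8, -0.3]
gripper_width: 49.9
```

There is no contact at TCP z 6, below the slab top, so the fingers really are short. Closing now.

```bash
python3 -m handwheel '0 0 0 0 0 0 0.035;0 0 0 0 0 0 0.02;0 0 0 0 0 0 0.008;0 0 0 0 0 0 0.008;0 0 0 0 0 0 0.008;0 0 0 0 0 0 0.008;0 0 0 0 0 0 0.008;0 0 0 0 0 0 0.008' 25
python3 -m handwheel '0 0 0 -0.003 0 0 0.008;0 0 0 -0.006 0 0 0.008;0 0 0 -0.01 0 0 0.008;0 0 0 -0.015 0 0 0.008;0 0 0 -0.02 0 0 0.008;0 0 0 -0.025 0 0 0.008;0 0 0 -0.03 0 0 0.008;0 0 0 -0.03 0 0 0.008'
python3 - <<'E'
from h import *
st=env.state(); im=env.grab_frame("wrist")[:,:,::-1]; KT=cam("wrist",st); cv2.imwrite("pics/w16.png",im)
print(st["ee_pos"])
for z in (14,44):
  for r in blobs(KT,mask(im,(45,100,40),(80,255,255)),z,300): print(z,*r)
E
```

```text
time_s: 43.3
ee_pos: [601.1, 275.0, 6.5]
ee_rot: [-122.3, 90.0, -142.6]
force: [-0.0, -0.4, 0.1]
gripper_width: 16.1
time_s: 43.97
ee_pos: [602.1, 275.5, 38.2]
ee_rot: [45.3, 89.8, 25.0]
force: [1.1, 0.3, -0.3]
gripper_width: 16.2
[602.07122484 275.51916621  38.15656924]
14 [405. 336.] 654.5 [745.8 352.6] [39.8 17.2] 17.1
14 [253. 190.] 5822.5 [590.7 279.8] [69.5 65.5] -18.9
44 [405. 336.] 654.5 [716.3 345.9] [34.4 14.9] 17.1
44 [253. 190.] 5822.5 [582.2 283. ] [60.1 56.6] -18.9
```

The width is 16.1 mm and the cover came up with the lift. Carrying it to the stack.

```bash
python3 -m handwheel '0 0 0 -0.01 0 0 0.008;0 0 0 -0.03 0 0 0.008;0 0 0 -0.06 0 0 0.008;0 0 0 -0.09 0 0 0.008;0 0 0 -0.12 0 0 0.008;0 0 0 -0.15 0 0 0.008;0 0 0 -0.175 0 0 0.008;0 0 0 -0.19 0 0 0.008;0 0 0 -0.2 0 0 0.008;0 0 0 -0.2 0 0 0.008'
python3 -m handwheel '0 0 0 0 -0.01 0.004 0.008;-1 0 0 0 -0.03 0.011 0.008;-3 0 0 0 -0.06 0.022 0.008;-5 0 0 0 -0.09 0.033 0.008;-7 0 0 0 -0.12 0.044 0.008;-9 0 0 0 -0.15 0.055 0.008;-11 0 0 0 -0.18 0.066 0.008;-13 0 0 0 -0.21 0.077 0.008;-15 0 0 0 -0.24 0.088 0.008;-17 0 0 0 -0.27 0.099 0.008;-19 0 0 0 -0.3 0.11 0.008;-21 0 0 0 -0.33 0.12 0.008'
python3 - <<'E'
from h import *
st=env.state(); print(st["ee_pos"],st["gripper_width"]); plan([599.5,-280,240],91.7,st)
E
```

```text
time_s: 44.85
ee_pos: [602.0, 275.5, 239.4]
ee_rot: [44.8, 89.7, 24.5]
force: [0.5, -0.3, -0.5]
gripper_width: 15.8
time_s: 45.85
ee_pos: [597.4, -78.2, 234.4]
ee_rot: [175.6, 89.8, 176.4]
force: [-0.1, -0.3, -0.5]
gripper_width: 16.1
[597.43816535 -78.23826719 234.38104226] 16.06811029128381
  k 0 turn [-1.  -0.2 -0. ] shift [-0.0057 -0.2018 -0.0006] rel 116.7
  k 180 turn [179.   -0.    0.4] shift [-0.0057 -0.2018 -0.0006] rel -63.3
```

```bash
python3 -m handwheel '-0.5 0 0 0 -0.03 0 0.008;-1 0 0 0 -0.06 0 0.008;-1 0 0 0 -0.09 0 0.008;-1 0 0 0 -0.12 0 0.008;-1 0 0 0 -0.15 0 0.008;-1 0 0 0 -0.175 0 0.008;-1 0 0 0 -0.193 0 0.008;-1 0 0 0 -0.2 0 0.008;-1 0 0 0 -0.2 0 0.008;-1 0 0 0 -0.2 0 0.008'
python3 -m handwheel '0 0 0 0.02 0 0 0.008;0 0 0 0.05 0 0 0.008;0 0 0 0.075 0 0 0.008;0 0 0 0.085 0 0 0.008;0 0 0 0.085 0 0 0.008;0 0 0 0.085 0 0 0.008'
python3 - <<'E'
from h import *
st=env.state(); print(st["ee_pos"],st["gripper_width"]); plan([599.8,-280,106.5],91.7,st)
im=env.grab_frame("wrist")[:,:,::-1]; KT=cam("wrist",st); cv2.imwrite("pics/w17.png",im)
for r in blobs(KT,mask(im,(45,100,40),(80,255,255)),st["ee_pos"][2]-6.5+14,300): print(*r)
E
```

```text
time_s: 46.68
ee_pos: [601.0, -275.2, 235.8]
ee_rot: [123.7, 89.9, 125.3]
force: [0.4, 0.5, -0.3]
gripper_width: 16.2
time_s: 47.18
ee_pos: [601.9, -275.1, 152.2]
ee_rot: [17.0, 90.0, 18.8]
force: [0.3, -0.4, -0.6]
gripper_width: 16.1
[ 601.90060596 -275.07137352  152.18120166] 16.071398639901354
  k 0 turn [ 0.  0. -0.] shift [ 0.0457 -0.0049 -0.0023] rel 116.7
  k 180 turn [-180.    0.    0.] shift [ 0.0457 -0.0049 -0.0023] rel -63.3
[253. 189.] 5856.0 [ 580.4 -275.6] [60.9 55.4] 2.0
```

```bash
python3 -m handwheel '0 0 0 0.006 -0.003 -0.001 0.008;0 0 0 0.014 -0.005 -0.002 0.008;0 0 0 0.021 -0.005 -0.002 0.008;0 0 0 0.027 -0.005 -0.002 0.008;0 0 0 0.032 -0.005 -0.002 0.008;0 0 0 0.036 -0.005 -0.002 0.008;0 0 0 0.039 -0.005 -0.002 0.008;0 0 0 0.042 -0.005 -0.002 0.008;0 0 0 0.044 -0.005 -0.002 0.008;0 0 0 0.046 -0.005 -0.002 0.008;0 0 0 0.046 -0.005 -0.002 0.008;0 0 0 0.046 -0.005 -0.002 0.008'
python3 -m handwheel '0 0 0 0 0 0 0.008;0 0 0 0 0 0 0.008;0 0 0 0 0 0 0.008'
```

```text
time_s: 48.23
ee_pos: [599.7, -281.4, 106.2]
ee_rot: [-47.7, 89.9, -46.0]
force: [-0.4, -0.9, 1.8]
gripper_width: 15.9
time_s: 48.48
ee_pos: [599.7, -281.4, 106.1]
ee_rot: [-42.2, 89.9, -40.5]
force: [-1.6, -1.6, 3.9]
gripper_width: 15.9
```

It reached the nested height with a light seating contact of about 4 N. I'll release, retreat and do the final check.

```bash
python3 -m handwheel '0 0 0 0 0 0 0.02;0 0 0 0 0 0 0.03;0 0 0 0 0 0 0.045;0 0 0 0 0 0 0.045;0 0 0 -0.01 0 0 0.045;0 0 0 -0.03 0 0 0.045;0 0 0 -0.06 0 0 0.045;0 0 0 -0.1 0 0 0.045;0 0 0 -0.14 0 0 0.045;0 0 0 -0.17 0 0 0.045;0 0 0 -0.18 0 0 0.045;0 0 0 -0.18 0 0 0.045'
python3 -m handwheel '0 0 0 0 0 0 0.045;0 0 0 0 0 0 0.045'
python3 - <<'E'
from h import *
st=env.state(); im=env.grab_frame("wrist")[:,:,::-1]; KT=cam("wrist",st); s=env.grab_frame("scene")[:,:,::-1]
print(st["ee_pos"],st["force"],st["time_s"])
for r in blobs(KT,mask(im,(45,100,40),(80,255,255)),114,300): print(*r)
cv2.imwrite("pics/c17.png",np.hstack([cv2.resize(s[170:350,110:260],(400,480)),cv2.resize(im[60:240,170:320],(400,480))]))
E
```

```text
time_s: 49.48
ee_pos: [600.8, -281.6, 289.9]
ee_rot: [-26.4, 89.6, -24.8]
force: [0.2, -0.0, -0.1]
gripper_width: 45.0
time_s: 49.65
ee_pos: [598.7, -280.6, 283.1]
ee_rot: [149.8, 89.8, 151.4]
force: [-0.8, -0.2, 0.4]
gripper_width: 45.3
[ 598.68245458 -280.59088156  283.13420856] [-0.75104444 -0.19282246  0.36078104] 49.65
[257. 172.] 2449.5 [ 600.2 -280.7] [103.9  56. ] 1.6
```

View pics/c17.png

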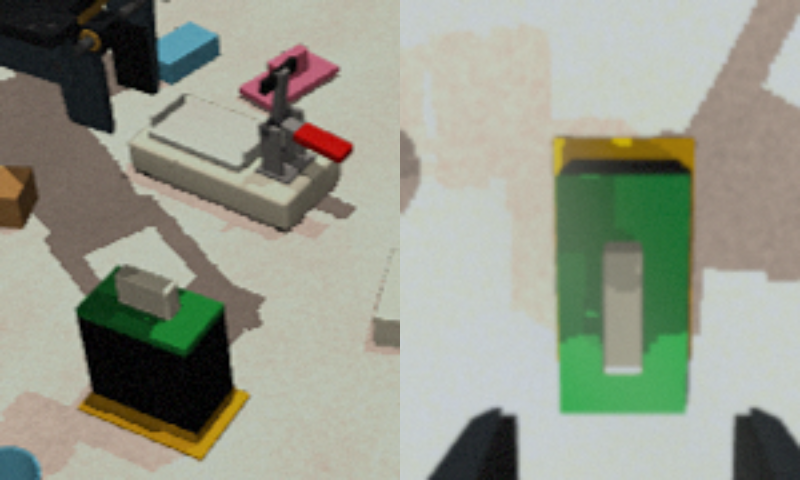

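The stack is complete. The cover sits flat and measures 103.9 x 56.0 mm at its nested height, yaw 1.6. The clamp is open and the gripper is clear.

```bash
python3 -c "
from workcell import env
print(env.job_done())"
```

```text
the job is handed in; nothing more can be done
None
```

The red clamp is thrown over and stays open. On the yellow carrier the stack is red rack, blue rack, purple rack and the small green cover, placed in that order. I handed the job in at about 50 s with the gripper open and clear above the stack.

**Last checks:**
- In the final pictures the stack is flush and parallel to the carrier.
- The cover measures 103.9 x 56.0 mm at its expected nested height, at (600, -281) and yaw 1.6°. The carrier is at about (598, -280) and yaw 1.7°.
- Every piece reached its nested height with no more than about 4 N, and the clamp handle is level.

**What went wrong on the way:**
- **Clamp:** the first push did not take it over centre and it sprang shut. A lower, longer push opened it.
- **Cover:** two grasps failed because the fingertips appear to sit about 18 mm higher than the reported tool position. A lower grasp held, with the fingers reading 16.1 mm. The cover stayed on the table within about 1 mm during the failed tries.
- **Pictures:** I viewed 15, one over the budget of 14.

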